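# Index a parts carousel and lock it with its pin

### The job

Push the carousel's post to turn the tray clockwise (seen from above) until the red mark comes round to the yellow pointer, then take the red-knobbed pin from the blue stand and put it in the bracket's hole so that it rests on the notched ring. The ring has slipped a few degrees on the tray, so ease the tray on clockwise by its post, feeling gently, until the pin drops fully home in the red mark's notch and stops the tray; do not force the tray or the pin, and leave the other things on the bench alone.

Things in the scene. Friction and masses are not known exactly. Their poses are not given: they have to be found in the camera images.
- carousel: fixed foot of the parts carousel: grey disc 212 mm across, 10 mm high. Origin on the turning axis at bench height, z up, x axis from the turning axis to the aluminium pin bracket. The bracket is a column outside the ring with an arm over the rim, 36 mm wide, 76 to 130 mm from the axis, underside 34 mm and top 54 mm above the bench
- pin_hole (a point): centre of the upper mouth of the upright 14 mm round hole through the bracket arm, 88 mm from the turning axis, 54 mm above the bench, directly over the notches' circle
- pointer (a point): point below the yellow pointer on the bracket's inner end, 70 mm from the turning axis along the carousel's x axis
- tray: the turning part: white disc 148 mm across, top 30 mm above the bench, carrying three fixed jars (red, light blue, navy; tops under 76 mm above the bench), empty rubber pads and a push post. Origin on the turning axis at bench height, z up, x axis through the red jar and red mark. Turns freely about z, light friction (about 2 N at the post), stays where left
- ring_centre (a point): on the turning axis at the height of the top (22 mm above the bench) of the steel index ring, 200 mm across, that lies under the tray and turns with it. Six open notches, 14.5 mm wide, 20 mm deep, cut its rim 60 degrees apart, one for the red mark. The ring has slipped on the tray: each notch lies 2 to 9 degrees counter-clockwise (from above) of its place, amount not known
- red_mark (a point): the short red bar on the tray's rim beside the red jar, 70 mm from the turning axis. At the start it lies 40 to 86 degrees counter-clockwise (seen from above) of the pointer
- post_top (a point): top of the push post: upright steel post 12 mm across with a black tip, 60 mm from the turning axis opposite the red mark, from 30 to 85 mm above the bench. The space within 35 mm to either side of it is free
- pin_head (a point): centre of the pin's red knob, 63 mm above the pin's foot
- lock_pin: the loose locking pin, 80 to 112 g: brass shaft 12 mm across and 50 mm long with a tapered foot (8 mm across), below a round red knob 20 mm across and 26 mm high; 76 mm in all. Origin at the centre of the foot's end, z up along the pin. Starts upright in the stand. Its foot is 22 mm above the bench when resting on the ring, 10 mm when down in a notch
- pin_stand: fixed blue block 46 x 46 x 30 mm; origin at the centre of its underside. The pin stands in its 15 mm hole, 20 mm deep, the pin's foot 10 mm above the bench
- multimeter: orange and grey multimeter, 155 x 78 x 46 mm, bystander; origin at the centre of its underside
- tumbler: clear glass tumbler, 69 mm across, 129 mm high, bystander; origin at the centre of its underside
- tape_black: roll of black tape, 62 mm across, 19 mm high, bystander; origin at the centre of its underside
- pliers_flat: flat pliers with orange and black grips, 50 x 141 x 11 mm, bystander; origin at the centre of its underside
- solder_reel: reel of solder with blue flanges, 54 mm across, 32 mm high, bystander; origin at the centre of its underside

How it is judged:
By the outcome, as a careful person would: the job done as asked, in the order asked, and still so for the second after the job is handed in, with the robot touching nothing.
It also fails if it takes over 64 s, if anything falls off the work surface, if the arm or the gripper's body presses on something with over 40 N, if the wrist force passes 120 N, or if a joint passes its speed limit or range.

### The arm

A 7-joint arm with a two-finger parallel gripper is mounted at the origin on a cart in front of the work surface, level with it; the furniture and walls round the work are solid. World frame = base frame: x ahead of the robot, y to its left, z up, the work surface at z = 0. Lengths are in m, angles in rad, forces in N, time in s.
With the tool pointing down it reaches from about 0.4 to 0.85 m from the base axis. Payload 4.5 kg.
Tool frame: the origin (TCP) lies at the very end of the fingers, on their centre line; the grasp point (between the pads) lies 19 mm behind it; z points along the fingers, x is the direction in which the jaws open and shut, and the axes are right-handed (so a half turn about z gives the same grasp; the last joint's range is limited). The gripper opens to 88 mm and grips with 3 to 60 N. Pads are 18 mm wide; open, the fingers measure 123 mm over their backs; the gripper's body (75 mm by 187 mm) begins 45 mm behind the grasp point.
Start: joints at [-1.298, 0.689, -0.195, 1.565, 0.157, 0.902, -0.215], TCP at [0.148, 0.607, 0.211] pointing down, gripper open.
Joint ranges: [-3.01, 3.01], [-0.46, 2.08], [-1.47, 1.51], [0.13, 2.56], [-1, 4.14], [0.04, 2.09], [-2.66, 2.66]. Speed limits (rad/s): [2.57, 2.57, 3.14, 3.14, 3.14, 3.14, 3.14].

### API

Orientations are given as a unit quaternion [x, y, z, w].
In Python, from plant import * gives the robot as it stands.
- The arm moves only by the tool apply_moves, never from a script. Its argument "series" is a list of rows, each an object of numbers: "x", "y", "z": the shift along the tool's x, y, z in units of 80 cm (1.0 is 80 cm); "wx", "wy", "wz": the turn, a rotation vector about the tool's x, y, z in units of pi rad (1.0 is pi rad); "fingers": the opening, from -1 (shut) to 1 (fully open), so that 0 is half open. In form: [{"x": .., "y": .., "z": .., "wx": .., "wy": .., "wz": .., "fingers": ..}, ...]. A call has 1 to 8 rows; each row shifts and turns the pose as measured when the row begins, along the tool's axes as they then stand; what a row does not reach is not made up. A row lasts 1/8 s, in which the tool goes at most 62.5 mm and 10.7 degrees, less where a joint would pass 70% of its speed; a pose out of reach is approached as far as the arm can. A call with a number of a shift or a turn outside -1 to 1 is refused whole. A call with a gripper value outside its range is refused whole. The fingers move at their own pace and stop on an object; "force" is the grip in N (left out, the last holds). Time passes only in rows, so rows that do not move let the fingers close. It gives the time, the measured TCP pose, the force and the opening at its end, in the units of the state.
- get_state(): the state, without advancing time (a new reading comes with each control period).
- snapshot(name): name is "scene" or "top"; returns (picture, depth): 384x512x3 uint8, red, green, blue; 384x512 float32, m along the optical axis (not along the pixel's ray), 0 where there is no reading.
- camera_model(name): a dict with "camera_matrix" (3x3 intrinsics, pixels), "world_from_camera" (4x4, takes a point from camera to world coordinates). Camera axes: x right, y up, looking along -z (the intrinsics and any distortion apply to the point x, -y, -z); pixel columns grow to the right and rows downward; lengths in m; the calibration is good to about 2 mm. A picture is of the moment at which its call begins. camera_model takes no time and is no camera call.
- finish_job(): hands the job in, once; it reports no verdict.
The state is a dict: "clock": time; "q": joint angles; "qd": joint speeds; "joint_torque": joint torques, N m; "tool_pos": TCP position; "eef_rot": TCP orientation; "contact_force": force on the tool from outside, world axes, zero at the start; "moment": the same for the moment, N m; "opening": opening from 0.0 (shut) to 1.0 (fully open).
Only numpy, scipy, OpenCV 4.12 (cv2) and the standard library are available. Lean on these libraries where they do the work, as an engineer would, in place of code of your own. Each camera call takes 0.05 s, during which the arm holds its last target. There are 200 camera calls.

## Working session

There is one attempt and no reset: what is moved stays moved. The work goes in short steps, Python scripts to look and compute and a tool call to move; the robot and the scene stay as the last step left them, time stands still between calls to the robot, and variables do not carry over. Pictures are saved under pics/ and viewed, about 8 in all and at most 12, crops included, and the job is handed in when it is done.

Besides the shell and the picture viewer there is one more tool, called after "Emit:" by a JSON object that holds its "fn" and its "kwargs". apply_moves: Moves the arm, as the interface text tells. Its arguments: {"type":"object","properties":{"series":{"type":"array","items":{"type":"object","properties":{"x":{"type":"number"},"y":{"type":"number"},"z":{"type":"number"},"wx":{"type":"number"},"wy":{"type":"number"},"wz":{"type":"number"},"fingers":{"type":"number"}}}},"force":{"type":"number"}},"required":["series"]}

```bash
mkdir -p pics; ls; python3 - <<'E'
from plant import *
import cv2,numpy as np,pickle
d={}
for n in("scene","top"):
    p,z=snapshot(n); c=camera_model(n); d[n]=(p,z,c)
    cv2.imwrite(f"pics/{n}0.png",cv2.resize(p[:,:,::-1],(800,600),interpolation=cv2.INTER_CUBIC))
    print(n,{k:np.round(v,3).tolist() if hasattr(v,'shape') or isinstance(v,list) else v for k,v in c.items()})
pickle.dump(d,open("d0.pkl","wb"))
print(get_state())
E
```

```text
pics
scene {'camera_matrix': [[382.958, 0.0, 257.227], [0.0, 382.958, 192.249], [0.0, 0.0, 1.0]], 'world_from_camera': [[0.608, 0.572, -0.55, -0.128], [-0.794, 0.423, -0.437, -0.584], [-0.018, 0.703, 0.711, 0.939], [0.0, 0.0, 0.0, 1.0]]}
top {'camera_matrix': [[444.853, 0.0, 253.426], [0.0, 444.853, 189.068], [0.0, 0.0, 1.0]], 'world_from_camera': [[-0.009, 0.982, -0.19, 0.298], [-1.0, -0.006, 0.017, -0.049], [0.015, 0.19, 0.982, 1.366], [0.0, 0.0, 0.0, 1.0]]}
{'clock': 0.1, 'q': array([-1.29819833,  0.68987475, -0.19452929,  1.56623596,  0.15730766,
        0.9025019 , -0.21511285]), 'qd': array([ 0.00092845, -0.00137782, -0.0006718 , -0.00203638,  0.0006316 ,
        0.00093743,  0.00150077]), 'joint_torque': array([-3.04298752e-03, -5.28504610e+01, -1.27156310e+00, -1.53838062e+01,
       -5.25748939e-02,  1.98746864e-03,  4.37623237e-05]), 'tool_pos': array([0.14773285, 0.60666037, 0.20990742]), 'eef_rot': array([ 7.86276473e-01,  6.17874296e-01, -6.00509047e-04,  5.49405150e-04]), 'contact_force': array([-0.99402674,  0.01743359,  0.84119246]), 'moment': array([ 0.03976188,  0.02407563, -0.02615337]), 'opening': 1.003166806327205}
```

View pics/top0.png

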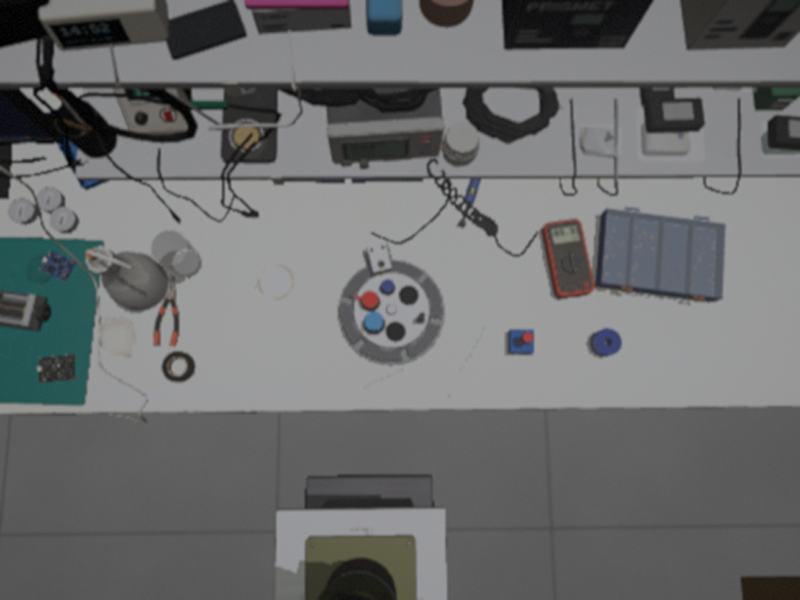

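View pics/scene0.png

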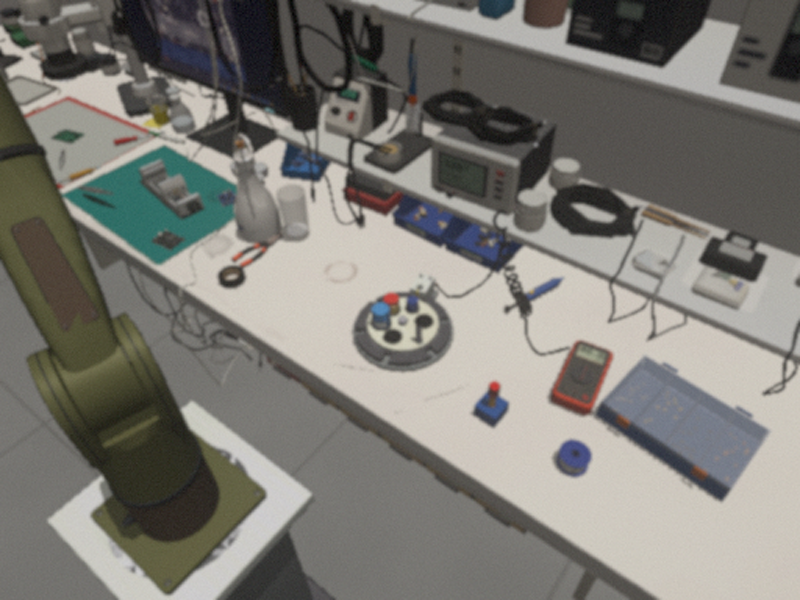

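The top view shows the carousel at (391,312) with its bracket up-left at (378,258), red jar and mark at (367,299), post at (420,318), pin and stand at (521,341), meter at (568,258) and reel at (605,342). The scene view agrees. I'll enlarge these areas next.

```bash
python3 - <<'E'
import cv2,numpy as np,pickle
d=pickle.load(open("d0.pkl","rb"))
t=d["top"][0][150:240,205:295]; s=d["scene"][0][165:245,215:305]
s=cv2.resize(s,(400,356),interpolation=cv2.INTER_CUBIC); t=cv2.resize(t,(400,400),interpolation=cv2.INTER_CUBIC)
o=np.zeros((400,800,3),np.uint8);o[:,:400]=t;o[:356,400:]=s
cv2.imwrite("pics/c0.png",o[:,:,::-1])
E
```

```text
(no output)
```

View pics/c0.png

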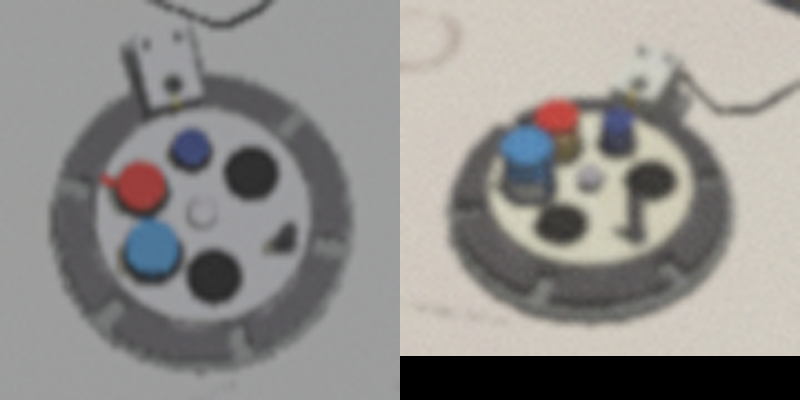

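Crop, left half from the top view: the hole is at (173,85), yellow pointer tip at (178,103), red mark at (106,181), post tip near (285,235) and hub at (202,212). Notches show at (75,187), (112,318), (240,340), (328,245) and (290,125).

```bash
cat > h.py <<'E'
import numpy as np,cv2,pickle
from scipy.optimize import least_squares
def ray(c,uv):
    K=np.array(c["camera_matrix"]);T=np.array(c["world_from_camera"])
    n=(np.atleast_2d(uv)-K[:2,2])/K[[0,1],[0,1]]
    d=np.c_[n[:,0],-n[:,1],-np.ones(len(n))]@T[:3,:3].T
    return T[:3,3],d
def plane(c,uv,z):
    o,d=ray(c,uv);return o+d*((z-o[2])/d[:,2])[:,None]
def proj(c,P):
    K=np.array(c["camera_matrix"]);T=np.array(c["world_from_camera"])
    q=(np.atleast_2d(P)-T[:3,3])@T[:3,:3]
    return np.c_[K[0,2]+K[0,0]*q[:,0]/-q[:,2],K[1,2]+K[1,1]*-q[:,1]/-q[:,2]]
def tri(c1,u1,c2,u2):
    o1,d1=ray(c1,u1);o2,d2=ray(c2,u2);d1=d1[0]/np.linalg.norm(d1);d2=d2[0]/np.linalg.norm(d2)
    s=np.linalg.lstsq(np.c_[d1,-d2],o2-o1,rcond=None)[0]
    a,b=o1+s[0]*d1,o2+s[1]*d2
    return (a+b)/2,np.linalg.norm(a-b)
def circ(img,c,z,r,g):
    """rim (bright->dark) of disc radius r at height z near g"""
    L=cv2.GaussianBlur(img.mean(2).astype(np.float32),(0,0),.7)
    rr=np.arange(r-.012,r+.012,.0005);P=[]
    for a in np.arange(0,2*np.pi,.05):
        X=np.c_[g[0]+rr*np.cos(a),g[1]+rr*np.sin(a),0*rr+z]
        uv=proj(c,X).astype(np.float32)
        p=cv2.remap(L,uv[None,:,0],uv[None,:,1],cv2.INTER_LINEAR)[0]
        dp=np.gradient(p);i=dp.argmin()
        if dp[i]<-1.5 and 2<i<len(rr)-3:P.append(X[i,:2])
    P=np.array(P)
    s=least_squares(lambda v:np.hypot(*(P-v).T)-r,g,loss='soft_l1',f_scale=.001)
    return s.x,len(P),np.sqrt(np.median(s.fun**2))
def blobs(img,lo,hi,box):
    x0,y0,x1,y1=box;h=cv2.cvtColor(img,cv2.COLOR_RGB2HSV)[y0:y1,x0:x1]
    m=cv2.inRange(h,lo,hi)
    n,l,st,ce=cv2.connectedComponentsWithStats(m)
    return m,[(st[i,4],ce[i]+[x0,y0]) for i in range(1,n) if st[i,4]>3]
E
python3 - <<'E'
from h import *
d=pickle.load(open("d0.pkl","rb"));t,_,ct=d["top"];s,_,cs=d["scene"]
f=lambda x,y:np.array([205+x/4.444,150+y/4.444])-.4
fs=lambda x,y:np.array([215+(x-400)/4.444,165+y/4.444])-.4
g=plane(ct,f(205,214),.03)[0,:2];print("g",g)
for im,c in((t,ct),(s,cs)):
    a=circ(im,c,.03,.074,g);print("tray",a)
a=circ(t,ct,.03,.074,g)[0]
h=plane(ct,f(173,85),.054)[0];print("hole",h,h[:2]-a,np.hypot(*(h[:2]-a)));print("hole tri",tri(ct,f(173,85),cs,fs(639,84)))
ptr=plane(ct,f(178,103),.05)[0];print("ptr",ptr[:2]-a)
m=plane(ct,f(106,181),.031)[0];print("mark",m,np.hypot(*(m[:2]-a)))
ang=lambda p:np.degrees(np.arctan2(*(p[:2]-a)[::-1]))
print("ang hole",ang(h),"mark",ang(m))
for n in[(75,187),(112,318),(240,340),(328,245),(290,125)]:
    q=plane(ct,f(*n),.018)[0];print("notch",ang(q),np.hypot(*(q[:2]-a)))
pt=tri(ct,f(290,230),cs,fs(636,180));print("post",pt,ang(pt[0]))
for nm,im,c,box in(("t",t,ct,(320,205,350,235)),("s",s,cs,(300,235,335,275))):
    print(nm,blobs(im,(0,120,60),(10,255,255),box)[1],blobs(im,(100,100,30),(130,255,255),box)[1])
E
```

```text
g [ 0.53019508 -0.06285796]
tray (array([ 0.53033535, -0.06121666]), 126, np.float64(0.0006059424712038359))
tray (array([ 0.52535288, -0.06301277]), 107, np.float64(0.0008341858034905669))
hole [ 0.61543593 -0.04148133  0.054     ] [0.08510059 0.01973533] 0.08735898757077477
hole tri (array([ 0.61654418, -0.04106797,  0.04773097]), np.float64(0.0010949642658277937))
ptr [0.07341764 0.01640421]
mark [0.55345888 0.00498795 0.031     ] 0.07012665814676186
ang hole 13.056433718077214 mark 70.74703415047195
notch 76.29668343648247 0.09077636868073907
notch 138.2152465599979 0.09373900491606005
notch -163.71537597844446 0.08921404107036406
notch -103.21430339794362 0.08889161432193791
notch -43.63223651502213 0.08932332814839995
post (array([ 0.50917261, -0.11751881,  0.08407021]), np.float64(0.0016580500176303669)) -110.60013706516779
t [(np.int32(20), array([336.95, 215.9 ]))] [(np.int32(134), array([331.67164179, 219.64925373]))]
s [(np.int32(26), array([316. , 247.5]))] [(np.int32(115), array([315.1826087 , 261.13913043]))]
```

```bash
cat >> h.py <<'E'
from scipy.spatial.transform import Rotation as R
def pose(s):
    return np.array(s["tool_pos"]),R.from_quat(s["eef_rot"])
def yaw(r): return np.degrees(np.arctan2(*r.as_matrix()[[1,0],0]))
def down(phi):
    a=np.radians(phi)/2;return R.from_quat([np.cos(a),np.sin(a),0,0])
def rows(p,r,wps,fingers=None,n=None):
    """wps: list of (x,y,z,yaw deg); prints rows"""
    out=[]
    for w in wps:
        tp=np.array(w[:3]);tr=down(w[3])
        dr=(r.inv()*tr).as_rotvec();k=int(np.ceil(max(np.linalg.norm(tp-p)/.05,np.linalg.norm(dr)/np.radians(9.5),1)))
        if n:k=n
        for i in range(k):
            cr=r*R.from_rotvec(dr*i/k);sh=cr.inv().apply((tp-p)/k)/.8;w_=dr/k/np.pi
            row=dict(zip(("x","y","z","wx","wy","wz"),[float(v) for v in np.round(np.r_[sh,w_],4)]))
            out.append({a:b for a,b in row.items() if abs(b)>1e-4})
        p,r=tp,tr
    import json
    for i in range(0,len(out),8):print(json.dumps(out[i:i+8]))
def now():
    from plant import get_state
    s=get_state();p,r=pose(s)
    print("t %.2f"%s["clock"],np.round(p,4),"yaw %.1f"%yaw(r),"tilt %.2f"%np.degrees(np.arccos(-r.as_matrix()[2,2])),"F",np.round(s["contact_force"],1),"M",np.round(s["moment"],2),"op %.3f"%s["opening"])
    return p,r
E
python3 - <<'E'
from h import *
d=pickle.load(open("d0.pkl","rb"));ct=d["top"][2];cs=d["scene"][2]
print("pin head",tri(ct,(336.95,215.9),cs,(316,247.5)),plane(ct,(336.95,215.9),.08))
print("stand",tri(ct,(331.7,219.6),cs,(315.2,261.1)))
p,r=now(); rows(p,r,[(.33,.245,.21,120),(.509,-.118,.18,159)])
E
```

```text
pin head (array([ 0.46649401, -0.31430256,  0.07510315]), np.float64(0.0008968564091184958)) [[ 0.46616536 -0.3136355   0.08      ]]
stand (array([ 0.46654498, -0.31430121,  0.00816039]), np.float64(0.006827991464292792))
t 0.10 [0.1477 0.6067 0.2099] yaw 76.3 tilt 0.09 F [-1.   0.   0.8] M [ 0.04  0.02 -0.03] op 1.003
[{"x": -0.0428, "y": 0.0365, "wz": -0.027}, {"x": -0.0458, "y": 0.0327, "wz": -0.027}, {"x": -0.0484, "y": 0.0287, "wz": -0.027}, {"x": -0.0506, "y": 0.0245, "wz": -0.027}, {"x": -0.0525, "y": 0.0202, "wz": -0.027}, {"x": -0.054, "y": 0.0157, "wz": -0.027}, {"x": -0.0552, "y": 0.011, "wz": -0.027}, {"x": -0.0559, "y": 0.0063, "wz": -0.027}]
[{"x": -0.0562, "y": 0.0016, "wz": -0.027}, {"x": -0.0561, "y": -0.0037, "z": 0.0042, "wz": -0.0241}, {"x": -0.0557, "y": -0.0079, "z": 0.0042, "wz": -0.0241}, {"x": -0.0549, "y": -0.0121, "z": 0.0042, "wz": -0.0241}, {"x": -0.0538, "y": -0.0162, "z": 0.0042, "wz": -0.0241}, {"x": -0.0524, "y": -0.0202, "z": 0.0042, "wz": -0.0241}, {"x": -0.0508, "y": -0.0241, "z": 0.0042, "wz": -0.0241}, {"x": -0.0488, "y": -0.0279, "z": 0.0042, "wz": -0.0241}]
[{"x": -0.0466, "y": -0.0315, "z": 0.0042, "wz": -0.0241}, {"x": -0.044, "y": -0.0349, "z": 0.0042, "wz": -0.0241}]
```

Emit:
{"fn": "apply_moves", "kwargs": {"series": [{"x":-0.043,"y":0.036,"wz":-0.027,"fingers":-0.4},{"x":-0.046,"y":0.033,"wz":-0.027,"fingers":-0.4},{"x":-0.048,"y":0.029,"wz":-0.027,"fingers":-0.4},{"x":-0.051,"y":0.025,"wz":-0.027,"fingers":-0.4},{"x":-0.052,"y":0.02,"wz":-0.027,"fingers":-0.4},{"x":-0.054,"y":0.016,"wz":-0.027,"fingers":-0.4},{"x":-0.055,"y":0.011,"wz":-0.027,"fingers":-0.4},{"x":-0.056,"y":0.006,"wz":-0.027,"fingers":-0.4}], "force": 10}}

```text
schema error: expected keys x, y, z, wx, wy, wz, fingers
```

```bash
python3 -c "
from h import *
p,r=now(); rows(p,r,[(.509,-.118,.18,159)])"
```

```text
t 0.10 [0.1477 0.6067 0.2099] yaw 76.3 tilt 0.09 F [-1.   0.   0.8] M [ 0.04  0.02 -0.03] op 1.003
[{"x": -0.0455, "y": 0.0384, "z": 0.0023, "wz": -0.027}, {"x": -0.0486, "y": 0.0344, "z": 0.0023, "wz": -0.027}, {"x": -0.0513, "y": 0.0302, "z": 0.0023, "wz": -0.027}, {"x": -0.0537, "y": 0.0257, "z": 0.0023, "wz": -0.027}, {"x": -0.0557, "y": 0.0211, "z": 0.0023, "wz": -0.027}, {"x": -0.0573, "y": 0.0163, "z": 0.0023, "wz": -0.027}, {"x": -0.0584, "y": 0.0114, "z": 0.0023, "wz": -0.027}, {"x": -0.0592, "y": 0.0064, "z": 0.0023, "wz": -0.027}]
[{"x": -0.0595, "y": 0.0013, "z": 0.0023, "wz": -0.027}, {"x": -0.0594, "y": -0.0037, "z": 0.0022, "wz": -0.027}, {"x": -0.0589, "y": -0.0088, "z": 0.0022, "wz": -0.027}, {"x": -0.0579, "y": -0.0137, "z": 0.0022, "wz": -0.027}, {"x": -0.0566, "y": -0.0186, "z": 0.0022, "wz": -0.027}, {"x": -0.0548, "y": -0.0233, "z": 0.0022, "wz": -0.027}, {"x": -0.0526, "y": -0.0279, "z": 0.0022, "wz": -0.027}, {"x": -0.0501, "y": -0.0322, "z": 0.0022, "wz": -0.027}]
[{"x": -0.0471, "y": -0.0364, "z": 0.0022, "wz": -0.027}]
```

All keys must be present.

Emit:
{"fn": "apply_moves", "kwargs": {"series": [{"x":-0.043,"y":0.036,"z":0,"wx":0,"wy":0,"wz":-0.027,"fingers":-0.4},{"x":-0.046,"y":0.033,"z":0,"wx":0,"wy":0,"wz":-0.027,"fingers":-0.4},{"x":-0.048,"y":0.029,"z":0,"wx":0,"wy":0,"wz":-0.027,"fingers":-0.4},{"x":-0.051,"y":0.025,"z":0,"wx":0,"wy":0,"wz":-0.027,"fingers":-0.4},{"x":-0.052,"y":0.02,"z":0,"wx":0,"wy":0,"wz":-0.027,"fingers":-0.4},{"x":-0.054,"y":0.016,"z":0,"wx":0,"wy":0,"wz":-0.027,"fingers":-0.4},{"x":-0.055,"y":0.011,"z":0,"wx":0,"wy":0,"wz":-0.027,"fingers":-0.4},{"x":-0.056,"y":0.006,"z":0,"wx":0,"wy":0,"wz":-0.027,"fingers":-0.4}], "force": 10}}

```text
clock: 1.1
tool_pos: [0.3156, 0.2793, 0.2075]
eef_rot: [0.523, 0.852, -0.002, -0.0]
contact_force: [0.7, -0.3, -0.1]
opening: 0.3
```

```bash
sed -i 's/out.append({a:b.*/row["fingers"]=fingers;out.append({a:(0 if abs(b)<1e-4 else b) for a,b in row.items()})/' h.py; python3 -c "
from h import *
p,r=now(); rows(p,r,[(.509,-.118,.18,159)],-.4)"
```

```text
t 1.10 [0.3156 0.2793 0.2075] yaw 116.9 tilt 0.24 F [ 0.7 -0.3 -0.1] M [ 0.04 -0.04  0.02] op 0.300
[{"x": -0.0614, "y": -0.001, "z": 0.0039, "wx": -0.0002, "wy": 0, "wz": -0.026, "fingers": -0.4}, {"x": -0.0611, "y": -0.006, "z": 0.0039, "wx": -0.0002, "wy": 0, "wz": -0.026, "fingers": -0.4}, {"x": -0.0604, "y": -0.0109, "z": 0.0039, "wx": -0.0002, "wy": 0, "wz": -0.026, "fingers": -0.4}, {"x": -0.0593, "y": -0.0158, "z": 0.0039, "wx": -0.0002, "wy": 0, "wz": -0.026, "fingers": -0.4}, {"x": -0.0578, "y": -0.0206, "z": 0.0039, "wx": -0.0002, "wy": 0, "wz": -0.026, "fingers": -0.4}, {"x": -0.0559, "y": -0.0253, "z": 0.0039, "wx": -0.0002, "wy": 0, "wz": -0.026, "fingers": -0.4}, {"x": -0.0537, "y": -0.0297, "z": 0.0039, "wx": -0.0002, "wy": 0, "wz": -0.026, "fingers": -0.4}, {"x": -0.0511, "y": -0.034, "z": 0.0039, "wx": -0.0002, "wy": 0, "wz": -0.026, "fingers": -0.4}]
[{"x": -0.0481, "y": -0.0381, "z": 0.0038, "wx": -0.0002, "wy": 0, "wz": -0.026, "fingers": -0.4}]
```

Emit:
{"fn": "apply_moves", "kwargs": {"series": [{"x":-0.061,"y":-0.001,"z":0.004,"wx":0,"wy":0,"wz":-0.026,"fingers":-0.4},{"x":-0.061,"y":-0.006,"z":0.004,"wx":0,"wy":0,"wz":-0.026,"fingers":-0.4},{"x":-0.06,"y":-0.011,"z":0.004,"wx":0,"wy":0,"wz":-0.026,"fingers":-0.4},{"x":-0.059,"y":-0.016,"z":0.004,"wx":0,"wy":0,"wz":-0.026,"fingers":-0.4},{"x":-0.058,"y":-0.021,"z":0.004,"wx":0,"wy":0,"wz":-0.026,"fingers":-0.4},{"x":-0.056,"y":-0.025,"z":0.004,"wx":0,"wy":0,"wz":-0.026,"fingers":-0.4},{"x":-0.054,"y":-0.03,"z":0.004,"wx":0,"wy":0,"wz":-0.026,"fingers":-0.4},{"x":-0.051,"y":-0.034,"z":0.004,"wx":0,"wy":0,"wz":-0.026,"fingers":-0.4}]}}

```text
clock: 2.1
tool_pos: [0.495, -0.0842, 0.181]
eef_rot: [0.211, 0.977, -0.001, -0.001]
contact_force: [0.1, 0.3, -0.4]
opening: 0.301
```

```bash
python3 -c "
from h import *
from plant import *
p,r=now(); rows(p,r,[(.509,-.118,.12,159)],-.4)
o=[]
for n,b in(('scene',(205,150,305,250)),('top',(200,145,300,245))):
    im,_=snapshot(n);o.append(cv2.resize(im[b[1]:b[3],b[0]:b[2]],(400,400),interpolation=cv2.INTER_CUBIC));print(n,proj(camera_model(n),p))
cv2.imwrite('pics/c1.png',np.hstack(o)[:,:,::-1])"
```

```text
t 2.10 [ 0.495  -0.0842  0.181 ] yaw 155.6 tilt 0.19 F [ 0.1  0.3 -0.4] M [0.09 0.   0.03] op 0.301
[{"x": -0.0168, "y": -0.0155, "z": 0.0382, "wx": -0.0004, "wy": -0.0003, "wz": -0.0094, "fingers": -0.4}, {"x": -0.0163, "y": -0.016, "z": 0.0382, "wx": -0.0004, "wy": -0.0003, "wz": -0.0094, "fingers": -0.4}]
scene [[255.77612485 179.98331368]]
top [[259.24536509 200.99772929]]
```

View pics/c1.png

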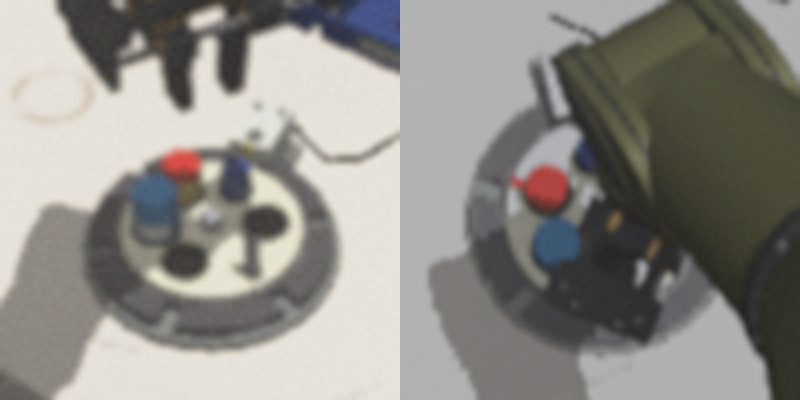

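Gripper above the carousel: in the scene crop its tips are near (183,110) and (235,93), and the post stands at (250,230–275). Next I move over the post and check when still.

Emit:
{"fn": "apply_moves", "kwargs": {"series": [{"x":-0.017,"y":-0.015,"z":0.035,"wx":0,"wy":0,"wz":-0.009,"fingers":-0.4},{"x":-0.016,"y":-0.016,"z":0.035,"wx":0,"wy":0,"wz":-0.009,"fingers":-0.4},{"x":0,"y":0,"z":0,"wx":0,"wy":0,"wz":0,"fingers":-0.4}]}}

```text
clock: 2.58
tool_pos: [0.5094, -0.1233, 0.1226]
eef_rot: [0.19, 0.982, -0.002, -0.001]
contact_force: [-0.5, 0.2, 0.1]
opening: 0.298
```

```bash
python3 -c "
from h import *
from plant import *
p,r=now(); rows(p,r,[(.509,-.118,.047,159)],-.4)
o=[]
for n,b in(('scene',(215,150,295,230)),('top',(220,165,300,245))):
    im,_=snapshot(n);o.append(cv2.resize(im[b[1]:b[3],b[0]:b[2]],(400,400),interpolation=cv2.INTER_CUBIC));print(n,(proj(camera_model(n),[p,(.509,-.118,.085),(.5,-.118,.085)])-b[:2])*5)
cv2.imwrite('pics/c2.png',np.hstack(o)[:,:,::-1])"
```

```text
t 2.58 [ 0.5094 -0.1233  0.1226] yaw 158.1 tilt 0.27 F [-0.5  0.2  0.1] M [ 0.11  0.01 -0.01] op 0.298
[{"x": 0.0014, "y": 0.0032, "z": 0.0472, "wx": -0.0007, "wy": -0.0003, "wz": -0.0026, "fingers": -0.4}, {"x": 0.0014, "y": 0.0031, "z": 0.0472, "wx": -0.0007, "wy": -0.0003, "wz": -0.0026, "fingers": -0.4}]
scene [[273.23146344 235.06428623]
 [265.3320868  274.68912254]
 [256.50715804 283.48632216]]
top [[262.0194593  171.22851569]
 [249.22287838 182.83973663]
 [249.46951058 198.07390627]]
```

View pics/c2.png

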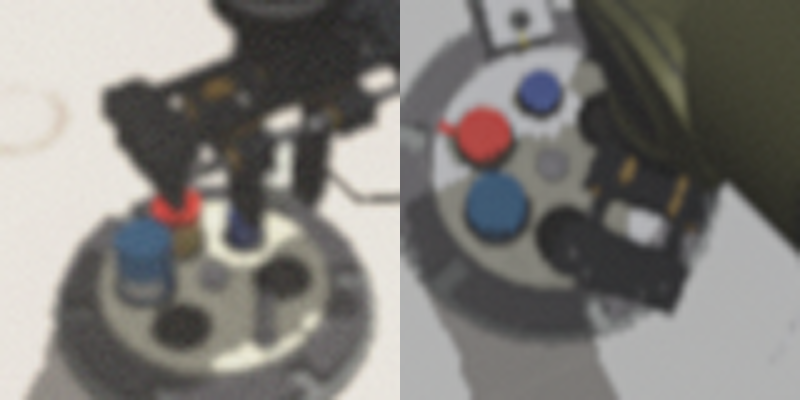

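The pointer (520,45) and mark (445,130) show in the top crop. The post tip in the scene crop at (265,280) matches its predicted place. I descend over the post in small steps.

Emit:
{"fn": "apply_moves", "kwargs": {"series": [{"x":0.002,"y":0.006,"z":0.03,"wx":0,"wy":0,"wz":-0.004,"fingers":-0.4},{"x":0,"y":0,"z":0.012,"wx":0,"wy":0,"wz":0,"fingers":-0.4},{"x":0,"y":0,"z":0.008,"wx":0,"wy":0,"wz":0,"fingers":-0.4},{"x":0,"y":0,"z":0.008,"wx":0,"wy":0,"wz":0,"fingers":-0.4}]}}

```text
clock: 3.18
tool_pos: [0.514, -0.1129, 0.0818]
eef_rot: [0.181, 0.983, -0.0, 0.005]
contact_force: [-0.0, 0.4, 0.6]
opening: 0.301
```

```bash
python3 -c "
from h import *
p,r=now(); rows(p,r,[(.509,-.118,.047,159)],-.4)"
```

```text
t 3.17 [ 0.514  -0.1129  0.0818] yaw 159.1 tilt 0.52 F [-0.   0.4  0.6] M [ 0.06  0.08 -0.01] op 0.301
[{"x": 0.004, "y": -0.0083, "z": 0.0435, "wx": 0.0003, "wy": 0.0029, "wz": 0.0007, "fingers": -0.4}]
```

Emit:
{"fn": "apply_moves", "kwargs": {"series": [{"x":0.003,"y":-0.008,"z":0.0,"wx":0,"wy":0.003,"wz":0,"fingers":-0.4},{"x":0,"y":0,"z":0.012,"wx":0,"wy":0,"wz":0,"fingers":-0.4},{"x":0,"y":0,"z":0.015,"wx":0,"wy":0,"wz":0,"fingers":-0.4},{"x":0,"y":0,"z":0.015,"wx":0,"wy":0,"wz":0,"fingers":-0.4},{"x":0,"y":0,"z":0,"wx":0,"wy":0,"wz":0,"fingers":-0.4}]}}

```text
clock: 3.8
tool_pos: [0.5091, -0.1189, 0.0458]
eef_rot: [0.182, 0.983, 0.0, -0.001]
contact_force: [-0.3, 0.8, -0.7]
opening: 0.3
```

```bash
cat >> h.py <<'E'
AX=np.array([.529,-.0618])
def arc(p,r,a0,a1,k,z,fingers,rad=.06):
    w=[]
    for a in np.linspace(a0,a1,k+1)[1:]:
        t=np.radians(a);w.append((AX[0]+rad*np.cos(t),AX[1]+rad*np.sin(t),z,a+270))
    rows(p,r,w,fingers,1)
def polar(p): 
    v=p[:2]-AX;return "tool polar %.1f deg %.1f mm"%(np.degrees(np.arctan2(v[1],v[0])),1e3*np.hypot(*v))
E
python3 -c "
from h import *
p,r=now();print(polar(p)); arc(p,r,-110,-154,8,.048,-.4)"
```

```text
t 3.80 [ 0.5091 -0.1189  0.0458] yaw 159.1 tilt 0.08 F [-0.3  0.8 -0.7] M [0.06 0.02 0.05] op 0.300
tool polar -109.3 deg 60.5 mm
[{"x": 0.0082, "y": 0.0008, "z": -0.0027, "wx": 0.0002, "wy": -0.0004, "wz": 0.0253, "fingers": -0.4}, {"x": 0.0072, "y": 0.0003, "z": 0, "wx": 0, "wy": 0, "wz": 0.0306, "fingers": -0.4}, {"x": 0.0072, "y": 0.0003, "z": 0, "wx": 0, "wy": 0, "wz": 0.0306, "fingers": -0.4}, {"x": 0.0072, "y": 0.0003, "z": 0, "wx": 0, "wy": 0, "wz": 0.0306, "fingers": -0.4}, {"x": 0.0072, "y": 0.0003, "z": 0, "wx": 0, "wy": 0, "wz": 0.0306, "fingers": -0.4}, {"x": 0.0072, "y": 0.0003, "z": 0, "wx": 0, "wy": 0, "wz": 0.0306, "fingers": -0.4}, {"x": 0.0072, "y": 0.0003, "z": 0, "wx": 0, "wy": 0, "wz": 0.0306, "fingers": -0.4}, {"x": 0.0072, "y": 0.0003, "z": 0, "wx": 0, "wy": 0, "wz": 0.0306, "fingers": -0.4}]
```

Emit:
{"fn": "apply_moves", "kwargs": {"series": [{"x":0.008,"y":0.001,"z":-0.002,"wx":0,"wy":0,"wz":0.025,"fingers":-0.4},{"x":0.007,"y":0,"z":0,"wx":0,"wy":0,"wz":0.03,"fingers":-0.4},{"x":0.007,"y":0,"z":0,"wx":0,"wy":0,"wz":0.03,"fingers":-0.4},{"x":0.007,"y":0,"z":0,"wx":0,"wy":0,"wz":0.03,"fingers":-0.4},{"x":0.007,"y":0,"z":0,"wx":0,"wy":0,"wz":0.03,"fingers":-0.4},{"x":0.007,"y":0,"z":0,"wx":0,"wy":0,"wz":0.03,"fingers":-0.4}]}}

```text
clock: 4.55
tool_pos: [0.4849, -0.1012, 0.0474]
eef_rot: [0.451, 0.893, 0.001, 0.003]
contact_force: [0.5, -3.0, -2.5]
opening: 0.3
```

```bash
python3 -c "
from h import *
p,r=now();print(polar(p)); arc(p,r,-142,-170,7,.048,-.4)"
```

```text
t 4.55 [ 0.4849 -0.1012  0.0474] yaw 126.4 tilt 0.35 F [ 0.5 -3.  -2.5] M [-0.31 -0.18 -0.04] op 0.300
tool polar -138.2 deg 59.1 mm
[{"x": 0.0101, "y": -0.0013, "z": -0.0008, "wx": 0.0013, "wy": 0.0014, "wz": 0.0133, "fingers": -0.4}, {"x": 0.0052, "y": 0.0002, "z": 0, "wx": 0, "wy": 0, "wz": 0.0222, "fingers": -0.4}, {"x": 0.0052, "y": 0.0002, "z": 0, "wx": 0, "wy": 0, "wz": 0.0222, "fingers": -0.4}, {"x": 0.0052, "y": 0.0002, "z": 0, "wx": 0, "wy": 0, "wz": 0.0222, "fingers": -0.4}, {"x": 0.0052, "y": 0.0002, "z": 0, "wx": 0, "wy": 0, "wz": 0.0222, "fingers": -0.4}, {"x": 0.0052, "y": 0.0002, "z": 0, "wx": 0, "wy": 0, "wz": 0.0222, "fingers": -0.4}, {"x": 0.0052, "y": 0.0002, "z": 0, "wx": 0, "wy": 0, "wz": 0.0222, "fingers": -0.4}]
```

Emit:
{"fn": "apply_moves", "kwargs": {"series": [{"x":0.009,"y":-0.001,"z":-0.001,"wx":0.001,"wy":0.001,"wz":0.013,"fingers":-0.4},{"x":0.006,"y":0,"z":0,"wx":0,"wy":0,"wz":0.022,"fingers":-0.4},{"x":0.006,"y":0,"z":0,"wx":0,"wy":0,"wz":0.022,"fingers":-0.4},{"x":0.006,"y":0,"z":0,"wx":0,"wy":0,"wz":0.022,"fingers":-0.4},{"x":0.006,"y":0,"z":0,"wx":0,"wy":0,"wz":0.022,"fingers":-0.4},{"x":0,"y":0,"z":0,"wx":0,"wy":0,"wz":0,"fingers":-0.4}]}}

```text
clock: 5.3
tool_pos: [0.4727, -0.0826, 0.0484]
eef_rot: [0.592, 0.806, -0.002, 0.004]
contact_force: [0.6, -1.0, -0.2]
opening: 0.3
```

```bash
python3 -c "
from h import *
from plant import *
p,r=now();print(polar(p)); arc(p,r,-166,-174,4,.048,-.4)
o=[]
for n,b in(('scene',(215,150,295,230)),('top',(210,145,290,225))):
    im,_=snapshot(n);o.append(cv2.resize(im[b[1]:b[3],b[0]:b[2]],(400,400),interpolation=cv2.INTER_CUBIC))
    print(blobs(im,(0,110,60),(9,255,255),b)[1])
cv2.imwrite('pics/c3.png',np.hstack(o)[:,:,::-1])"
```

```text
t 5.30 [ 0.4727 -0.0826  0.0484] yaw 107.4 tilt 0.46 F [ 0.6 -1.  -0.2] M [ 0.03  0.   -0.01] op 0.300
tool polar -159.7 deg 60.0 mm
[{"x": 0.0108, "y": 0.0002, "z": 0.0004, "wx": 0.0007, "wy": 0.0024, "wz": 0.0301, "fingers": -0.4}, {"x": 0.0026, "y": 0, "z": 0, "wx": 0, "wy": 0, "wz": 0.0111, "fingers": -0.4}, {"x": 0.0026, "y": 0, "z": 0, "wx": 0, "wy": 0, "wz": 0.0111, "fingers": -0.4}, {"x": 0.0026, "y": 0, "z": 0, "wx": 0, "wy": 0, "wz": 0.0111, "fingers": -0.4}]
[]
[(np.int32(31), array([241.4516129 , 180.70967742]))]
```

View pics/c3.png

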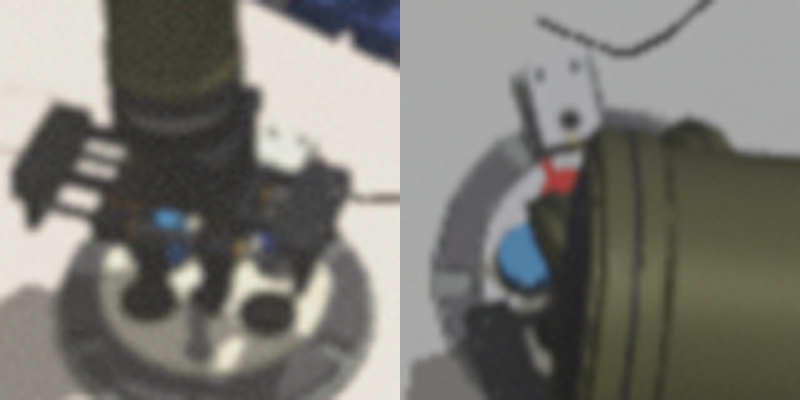

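The red mark sits at (549,163) in the top crop, just left of the yellow pointer at (573,138). The post is still behind the rear finger. I convert this to an angle.

```bash
python3 -c "
from h import *
d=pickle.load(open('d0.pkl','rb'));ct=d['top'][2]
for u in((549,165),(547,160)):
  m=plane(ct,np.array([210+(u[0]-400)/5,145+u[1]/5])-.4,.031)[0];v=m[:2]-[.5303,-.0612];print(np.degrees(np.arctan2(v[1],v[0])),np.hypot(*v))
"
```

```text
27.492831449642324 0.07074470812644104
27.203884573938783 0.07410486043229275
```

Emit:
{"fn": "apply_moves", "kwargs": {"series": [{"x":0.006,"y":0,"z":0,"wx":0.001,"wy":0.002,"wz":0.02,"fingers":-0.4},{"x":0.005,"y":0,"z":0,"wx":0,"wy":0,"wz":0.02,"fingers":-0.4},{"x":0.005,"y":0,"z":0,"wx":0,"wy":0,"wz":0.02,"fingers":-0.4},{"x":0,"y":0,"z":0,"wx":0,"wy":0,"wz":0.01,"fingers":-0.4}]}}

```text
clock: 5.9
tool_pos: [0.47, -0.0719, 0.0485]
eef_rot: [0.682, 0.731, -0.001, 0.001]
contact_force: [0.3, -0.3, 0.0]
opening: 0.3
```

```bash
python3 -c "
from h import *
p,r=now();print(polar(p)); arc(p,r,-172,-174,1,.048,-.4)"
```

```text
t 5.90 [ 0.47   -0.0719  0.0485] yaw 93.9 tilt 0.15 F [ 0.3 -0.3  0. ] M [ 0.08 -0.01 -0.02] op 0.300
tool polar -170.3 deg 59.9 mm
[{"x": 0.0048, "y": -0.0005, "z": 0.0006, "wx": -0.0003, "wy": 0.0008, "wz": -0.0114, "fingers": -0.4}]
```

Emit:
{"fn": "apply_moves", "kwargs": {"series": [{"x":0.003,"y":0,"z":0,"wx":0,"wy":0,"wz":-0.004,"fingers":-0.4},{"x":0.002,"y":0,"z":0,"wx":0,"wy":0,"wz":0,"fingers":-0.4},{"x":0,"y":0,"z":0,"wx":0,"wy":0,"wz":0,"fingers":-0.4}]}}

```text
clock: 6.28
tool_pos: [0.4686, -0.0688, 0.0484]
eef_rot: [0.678, 0.735, -0.002, 0.0]
contact_force: [-1.1, -0.7, 0.1]
opening: 0.299
```

```bash
python3 -c "
from h import *
from plant import *
p,r=now();print(polar(p)); rows(p,r,[(p[0],p[1],.16,93)],-.4)
im,_=snapshot('top');b=(220,155,270,205);cv2.imwrite('pics/c4.png',cv2.resize(im[b[1]:b[3],b[0]:b[2]],(500,500),interpolation=cv2.INTER_CUBIC)[:,:,::-1])"
```

```text
t 6.28 [ 0.4686 -0.0688  0.0484] yaw 94.6 tilt 0.27 F [-1.1 -0.7  0.1] M [-0.17  0.07 -0.05] op 0.299
tool polar -173.3 deg 60.8 mm
[{"x": -0.0002, "y": -0.0001, "z": -0.0465, "wx": -0.0003, "wy": 0.0004, "wz": 0.003, "fingers": -0.4}, {"x": -0.0001, "y": -0.0001, "z": -0.0465, "wx": -0.0003, "wy": 0.0004, "wz": 0.003, "fingers": -0.4}, {"x": -0.0001, "y": 0, "z": -0.0465, "wx": -0.0003, "wy": 0.0004, "wz": 0.003, "fingers": -0.4}]
```

View pics/c4.png

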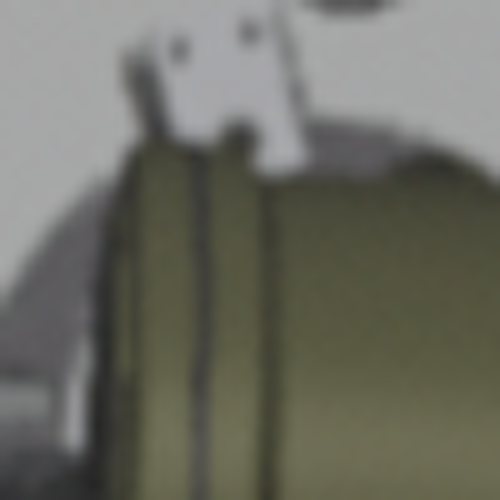

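The wrist hides the mark in this view; only a ring notch shows at left (25,400). I lift off, move toward the pin and re-measure from there.

Emit:
{"fn": "apply_moves", "kwargs": {"series": [{"x":-0.0005,"y":0,"z":-0.045,"wx":0,"wy":0,"wz":0,"fingers":-0.4},{"x":0,"y":0,"z":-0.05,"wx":0,"wy":0,"wz":-0.01,"fingers":-0.2},{"x":-0.04,"y":0,"z":-0.05,"wx":0,"wy":0,"wz":-0.02,"fingers":0},{"x":-0.06,"y":0,"z":0,"wx":0,"wy":0,"wz":-0.02,"fingers":0},{"x":-0.06,"y":0,"z":0,"wx":0,"wy":0,"wz":0,"fingers":0},{"x":-0.06,"y":0,"z":0,"wx":0,"wy":0,"wz":0,"fingers":0},{"x":-0.06,"y":0,"z":0,"wx":0,"wy":0,"wz":0,"fingers":0}]}}

```text
clock: 7.2
tool_pos: [0.5236, -0.2836, 0.1698]
eef_rot: [0.609, 0.793, 0.003, 0.002]
contact_force: [0.7, -1.1, -1.0]
opening: 0.503
```

```bash
python3 -c "
from h import *
from plant import *
p,r=now(); rows(p,r,[(.4664,-.3140,.11,103)],0)
d={}
o=[]
for n,b in(('scene',(215,160,295,240)),('top',(210,145,290,225))):
    im,_=snapshot(n);d[n]=(im,0,camera_model(n));o.append(cv2.resize(im[b[1]:b[3],b[0]:b[2]],(400,400),interpolation=cv2.INTER_CUBIC))
pickle.dump(d,open('d1.pkl','wb'));cv2.imwrite('pics/c5.png',np.hstack(o)[:,:,::-1])"
```

```text
t 7.20 [ 0.5236 -0.2836  0.1698] yaw 105.0 tilt 0.41 F [ 0.7 -1.1 -1. ] M [ 0.07 -0.08  0.04] op 0.503
[{"x": -0.0092, "y": -0.0397, "z": 0.0371, "wx": 0.0011, "wy": -0.0003, "wz": 0.0055, "fingers": 0}, {"x": -0.0098, "y": -0.0394, "z": 0.0372, "wx": 0.0011, "wy": -0.0003, "wz": 0.0055, "fingers": 0}]
```

View pics/c5.png

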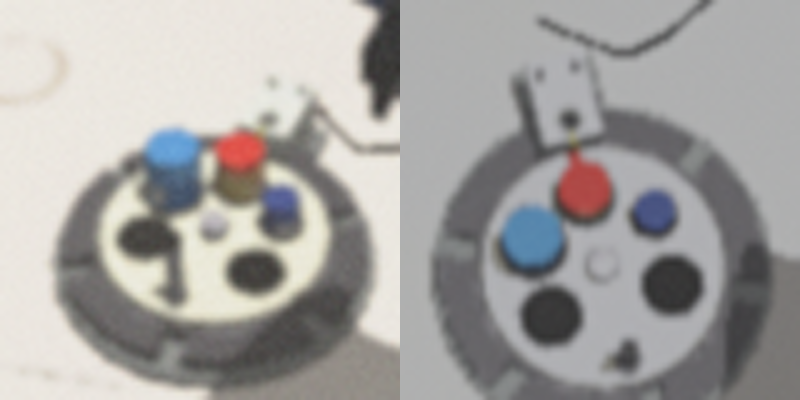

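The red mark (576,158) now lies under the yellow pointer (573,142), the hole is at (570,119) and the post near (628,352). I measure angles and plan the pin approach.

```bash
python3 -c "
from h import *
d=pickle.load(open('d1.pkl','rb'));t,_,ct=d['top'];s,_,cs=d['scene']
f=lambda x,y:np.array([210+(x-400)/5,145+y/5])-.4
a=circ(t,ct,.03,.074,[.53,-.0615]);b=circ(s,cs,.03,.074,[.527,-.0625]);print(a,b);a=a[0]
ang=lambda p:(np.round(np.degrees(np.arctan2(*(p[:2]-a)[::-1])),1),np.round(np.hypot(*(p[:2]-a)),4))
print('hole',plane(ct,f(570,119),.054)[0],ang(plane(ct,f(570,119),.054)[0]))
print('mark',ang(plane(ct,f(576,158),.031)[0]),'post',ang(plane(ct,f(628,350),.085)[0]))
for n in[(457,248),(697,155),(508,385)]:print('notch',ang(plane(ct,f(*n),.018)[0]))
sc=lambda x,y:np.array([215+x/5,160+y/5])-.4
print('hole scene',plane(cs,sc(267,119),.054)[0],tri(ct,f(570,119),cs,sc(267,119)))
"
```

```text
(array([ 0.53041158, -0.06117743]), 126, np.float64(0.0005171496897239438)) (array([ 0.52558746, -0.06319312]), 106, np.float64(0.0007340370263417558))
hole [ 0.61645311 -0.04170163  0.054     ] (np.float64(12.8), np.float64(0.0882))
mark (np.float64(13.5), np.float64(0.0688)) post (np.float64(-167.0), np.float64(0.061))
notch (np.float64(81.4), np.float64(0.0906))
notch (np.float64(-39.6), np.float64(0.0927))
notch (np.float64(140.8), np.float64(0.0921))
hole scene [ 0.6104888 -0.0432586  0.054    ] (array([ 0.61671195, -0.04059233,  0.04812769]), np.float64(0.0031274704886925355))
```

Emit:
{"fn": "apply_moves", "kwargs": {"series": [{"x":-0.01,"y":-0.04,"z":0.035,"wx":0,"wy":0,"wz":0.005,"fingers":0},{"x":-0.01,"y":-0.04,"z":0.035,"wx":0,"wy":0,"wz":0.005,"fingers":0},{"x":0,"y":0,"z":0,"wx":0,"wy":0,"wz":0,"fingers":0}]}}

```text
clock: 7.68
tool_pos: [0.4665, -0.3189, 0.1115]
eef_rot: [0.625, 0.781, 0.004, 0.004]
contact_force: [0.3, 0.6, -0.2]
opening: 0.504
```

```bash
python3 -c "
from h import *
p,r=now(); rows(p,r,[(.4664,-.3140,.054,103)],0,3)"
```

```text
t 7.67 [ 0.4665 -0.3189  0.1115] yaw 102.7 tilt 0.68 F [ 0.3  0.6 -0.2] M [ 0.02 -0.05 -0.01] op 0.504
[{"x": 0.002, "y": 0.0001, "z": 0.024, "wx": 0.0012, "wy": 0.0001, "wz": -0.0005, "fingers": 0}, {"x": 0.002, "y": 0.0002, "z": 0.024, "wx": 0.0012, "wy": 0.0001, "wz": -0.0005, "fingers": 0}, {"x": 0.002, "y": 0.0003, "z": 0.024, "wx": 0.0012, "wy": 0.0001, "wz": -0.0005, "fingers": 0}]
```

Emit:
{"fn": "apply_moves", "kwargs": {"series": [{"x":0.004,"y":0,"z":0.024,"wx":0.001,"wy":0,"wz":0,"fingers":0},{"x":0.002,"y":0,"z":0.024,"wx":0.001,"wy":0,"wz":0,"fingers":0},{"x":0.002,"y":0,"z":0.02,"wx":0.001,"wy":0,"wz":0,"fingers":0},{"x":0,"y":0,"z":0.005,"wx":0,"wy":0,"wz":0,"fingers":0}]}}

```text
clock: 8.18
tool_pos: [0.4752, -0.3076, 0.0554]
eef_rot: [0.622, 0.783, 0.005, 0.006]
contact_force: [-0.2, -0.2, -0.1]
opening: 0.498
```

```bash
python3 -c "
from h import *
p,r=now(); rows(p,r,[(.4664,-.3140,.054,103)],0,1)"
```

```text
t 8.18 [ 0.4752 -0.3076  0.0554] yaw 103.1 tilt 0.89 F [-0.2 -0.2 -0.1] M [0.06 0.   0.02] op 0.498
[{"x": -0.0053, "y": -0.0126, "z": 0.0016, "wx": 0.0048, "wy": 0.001, "wz": 0.0007, "fingers": 0}]
```

Emit:
{"fn": "apply_moves", "kwargs": {"series": [{"x":-0.005,"y":-0.0125,"z":0.0015,"wx":0.005,"wy":0.001,"wz":0,"fingers":0},{"x":0,"y":0,"z":0,"wx":0,"wy":0,"wz":0,"fingers":0}]}}

```text
clock: 8.43
tool_pos: [0.4669, -0.3141, 0.0548]
eef_rot: [0.621, 0.784, -0.0, 0.0]
contact_force: [-0.3, -0.3, 0.3]
opening: 0.498
```

```bash
python3 -c "
from h import *
p,r=now(); rows(p,r,[(.4664,-.3140,.054,103)],0,1)"
```

```text
t 8.43 [ 0.4669 -0.3141  0.0548] yaw 103.2 tilt 0.04 F [-0.3 -0.3  0.3] M [ 0.07 -0.   -0.02] op 0.498
[{"x": 0.0003, "y": -0.0006, "z": 0.001, "wx": -0.0001, "wy": 0.0002, "wz": 0.001, "fingers": 0}]
```

Good. Close on the knob.

Emit:
{"fn": "apply_moves", "kwargs": {"series": [{"x":0,"y":0,"z":0,"wx":0,"wy":0,"wz":0,"fingers":-1},{"x":0,"y":0,"z":0,"wx":0,"wy":0,"wz":0,"fingers":-1},{"x":0,"y":0,"z":0,"wx":0,"wy":0,"wz":0,"fingers":-1},{"x":0,"y":0,"z":0,"wx":0,"wy":0,"wz":0,"fingers":-1}], "force": 20}}

```text
clock: 8.93
tool_pos: [0.4674, -0.3147, 0.0558]
eef_rot: [0.622, 0.783, -0.0, 0.001]
contact_force: [-0.6, -0.1, -1.0]
opening: 0.193
```

```bash
python3 -c "
from h import *
p,r=now(); rows(p,r,[(p[0],p[1],.165,103)],-1)"
```

```text
t 8.93 [ 0.4674 -0.3147  0.0558] yaw 103.1 tilt 0.12 F [-0.6 -0.1 -1. ] M [ 0.03 -0.05 -0.  ] op 0.193
[{"x": -0.0001, "y": 0.0001, "z": -0.0455, "wx": 0.0001, "wy": 0.0002, "wz": 0.0002, "fingers": -1}, {"x": -0.0001, "y": 0, "z": -0.0455, "wx": 0.0001, "wy": 0.0002, "wz": 0.0002, "fingers": -1}, {"x": 0, "y": 0, "z": -0.0455, "wx": 0.0001, "wy": 0.0002, "wz": 0.0002, "fingers": -1}]
```

Emit:
{"fn": "apply_moves", "kwargs": {"series": [{"x":0,"y":0,"z":-0.025,"wx":0,"wy":0,"wz":0,"fingers":-1},{"x":0,"y":0,"z":-0.04,"wx":0,"wy":0,"wz":0,"fingers":-1},{"x":0,"y":0,"z":-0.045,"wx":0,"wy":0,"wz":0,"fingers":-1},{"x":0,"y":0,"z":-0.03,"wx":0,"wy":0,"wz":0,"fingers":-1},{"x":0,"y":0,"z":0,"wx":0,"wy":0,"wz":0,"fingers":-1}]}}

```text
clock: 9.55
tool_pos: [0.4662, -0.3138, 0.1697]
eef_rot: [0.621, 0.783, -0.0, -0.001]
contact_force: [0.7, 0.5, -1.2]
opening: 0.19
```

```bash
python3 -c "
from h import *
from plant import *
p,r=now(); rows(p,r,[(.6148,-.0420,.17,103)],-1)
o=[]
for n,b in(('scene',(275,190,355,270)),('top',(290,170,370,250))):
    im,_=snapshot(n);o.append(cv2.resize(im[b[1]:b[3],b[0]:b[2]],(400,400),interpolation=cv2.INTER_CUBIC))
cv2.imwrite('pics/c6.png',np.hstack(o)[:,:,::-1])"
```

```text
t 9.55 [ 0.4662 -0.3138  0.1697] yaw 103.2 tilt 0.08 F [ 0.7  0.5 -1.2] M [ 0.04 -0.03  0.02] op 0.190
[{"x": 0.0412, "y": 0.0369, "z": -0.0001, "wx": -0.0001, "wy": 0, "wz": 0.0001, "fingers": -1}, {"x": 0.0412, "y": 0.0369, "z": -0.0001, "wx": -0.0001, "wy": 0, "wz": 0.0001, "fingers": -1}, {"x": 0.0413, "y": 0.0369, "z": -0.0001, "wx": -0.0001, "wy": 0, "wz": 0.0001, "fingers": -1}, {"x": 0.0413, "y": 0.0368, "z": -0.0001, "wx": -0.0001, "wy": 0, "wz": 0.0001, "fingers": -1}, {"x": 0.0413, "y": 0.0368, "z": -0.0001, "wx": -0.0001, "wy": 0, "wz": 0.0001, "fingers": -1}, {"x": 0.0413, "y": 0.0368, "z": -0.0001, "wx": -0.0001, "wy": 0, "wz": 0.0001, "fingers": -1}, {"x": 0.0413, "y": 0.0368, "z": -0.0001, "wx": -0.0001, "wy": 0, "wz": 0.0001, "fingers": -1}]
```

View pics/c6.png

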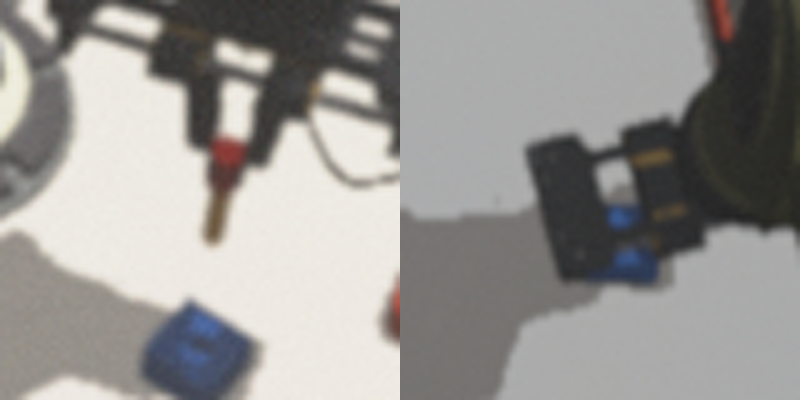

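The pin is held between the fingers clear of the stand: knob at (228,160), foot at (212,241) in the scene crop. I check its lean against the predicted vertical.

```bash
python3 -c "
from h import *
from plant import *
p,r=now();c=camera_model('scene')
im,_=snapshot('scene');b=(305,205,335,245)
hsv=cv2.cvtColor(im,cv2.COLOR_RGB2HSV)
for nm,lo,hi in(('red',(0,110,50),(6,255,255)),('red2',(172,90,50),(180,255,255)),('brass',(8,60,40),(28,255,200))):
    m=cv2.inRange(hsv,lo,hi)[b[1]:b[3],b[0]:b[2]];v,u=np.nonzero(m)
    for row in sorted(set(v)):print(nm,row+b[1],u[v==row].mean()+b[0],(v==row).sum())
for h in(0,.02,.04,.05,.063,.076):print(h,proj(c,p+[0,0,.019-.063-.0018+h])[0].round(1))
"
```

```text
t 9.65 [ 0.4647 -0.3133  0.1677] yaw 103.2 tilt 0.32 F [ 0.1  0.1 -1.3] M [-0.01  0.04 -0.02] op 0.189
red 219 318.5 4
red 220 319.5 6
red 221 319.5 6
red 222 319.5 6
red 223 319.5 4
red 224 319.5 2
red2 223 322.0 1
brass 218 316.0 1
brass 228 320.0 1
brass 229 318.0 3
brass 230 318.0 3
brass 231 318.0 3
brass 232 318.0 3
brass 233 317.5 2
brass 234 317.0 3
brass 235 317.0 3
brass 236 317.0 3
brass 237 317.0 3
brass 238 316.5 2
0 [317.1 237.2]
0.02 [317.8 232.5]
0.04 [318.5 227.7]
0.05 [318.9 225.3]
0.063 [319.4 222. ]
0.076 [319.9 218.7]
```

Pin upright and where predicted. Move above the hole.

Emit:
{"fn": "apply_moves", "kwargs": {"series": [{"x":0.042,"y":0.037,"z":0,"wx":0,"wy":0,"wz":0,"fingers":-1},{"x":0.042,"y":0.037,"z":0,"wx":0,"wy":0,"wz":0,"fingers":-1},{"x":0.042,"y":0.037,"z":0,"wx":0,"wy":0,"wz":0,"fingers":-1},{"x":0.042,"y":0.037,"z":0,"wx":0,"wy":0,"wz":0,"fingers":-1},{"x":0.042,"y":0.037,"z":0,"wx":0,"wy":0,"wz":0,"fingers":-1},{"x":0.042,"y":0.037,"z":0,"wx":0,"wy":0,"wz":0,"fingers":-1},{"x":0.04,"y":0.035,"z":0,"wx":0,"wy":0,"wz":0,"fingers":-1},{"x":0,"y":0,"z":0,"wx":0,"wy":0,"wz":0,"fingers":-1}]}}

```text
clock: 10.7
tool_pos: [0.6089, -0.0308, 0.1522]
eef_rot: [0.622, 0.783, -0.006, -0.013]
contact_force: [-0.7, -0.7, -0.9]
opening: 0.192
```

```bash
python3 -c "
from h import *
p,r=now(); rows(p,r,[(.616,-.0415,.112,103)],-1)"
```

```text
t 10.70 [ 0.6089 -0.0308  0.1522] yaw 103.0 tilt 1.62 F [-0.7 -0.7 -0.9] M [-0.02 -0.02 -0.04] op 0.192
[{"x": -0.0157, "y": 0.0069, "z": 0.05, "wx": -0.0081, "wy": -0.0038, "wz": 0.0001, "fingers": -1}]
```

Emit:
{"fn": "apply_moves", "kwargs": {"series": [{"x":-0.008,"y":0.004,"z":0.02,"wx":-0.006,"wy":-0.003,"wz":0,"fingers":-1},{"x":-0.008,"y":0.004,"z":0.02,"wx":-0.002,"wy":-0.001,"wz":0,"fingers":-1},{"x":0,"y":0,"z":0,"wx":0,"wy":0,"wz":0,"fingers":-1}]}}

```text
clock: 11.08
tool_pos: [0.6148, -0.0444, 0.1152]
eef_rot: [0.623, 0.783, -0.004, -0.002]
contact_force: [0.8, 0.2, -0.6]
opening: 0.19
```

```bash
python3 -c "
from h import *
p,r=now(); rows(p,r,[(.616,-.0415,.112,103)],-1)"
```

```text
t 11.07 [ 0.6148 -0.0444  0.1152] yaw 103.0 tilt 0.44 F [ 0.8  0.2 -0.6] M [0.02 0.03 0.02] op 0.190
[{"x": 0.0032, "y": 0.0023, "z": 0.004, "wx": -0.0024, "wy": 0.0006, "wz": -0.0001, "fingers": -1}]
```

Emit:
{"fn": "apply_moves", "kwargs": {"series": [{"x":0.0032,"y":0.0023,"z":0.004,"wx":-0.0024,"wy":0.0006,"wz":0,"fingers":-1},{"x":0,"y":0,"z":0,"wx":0,"wy":0,"wz":0,"fingers":-1}]}}

```text
clock: 11.32
tool_pos: [0.616, -0.042, 0.1118]
eef_rot: [0.623, 0.782, 0.0, -0.0]
contact_force: [0.7, 0.9, -0.8]
opening: 0.188
```

```bash
python3 -c "
from h import *
from plant import *
p,r=now(); rows(p,r,[(.616,-.0415,.098,103)],-1)
im,_=snapshot('scene');c=camera_model('scene');b=(240,145,300,205)
cv2.imwrite('pics/c7.png',cv2.resize(im[b[1]:b[3],b[0]:b[2]],(600,600),interpolation=cv2.INTER_CUBIC)[:,:,::-1])
print('foot pred',(proj(c,p+[0,0,-.0458])[0]-b[:2]+.5)*10,'hole',(proj(c,[.616,-.0415,.054])[0]-b[:2]+.5)*10,'seen hole',((268.4-240)*10,(183.8-145)*10))
"
```

```text
t 11.32 [ 0.616  -0.042   0.1118] yaw 102.9 tilt 0.02 F [ 0.7  0.9 -0.8] M [ 0.01 -0.02 -0.06] op 0.188
[{"x": 0.0007, "y": 0.0001, "z": 0.0173, "wx": 0.0001, "wy": -0.0001, "wz": -0.0005, "fingers": -1}]
foot pred [292.03257927 351.97265289] hole [290.54430761 377.56782254] seen hole (283.9999999999998, 388.0000000000001)
```

View pics/c7.png

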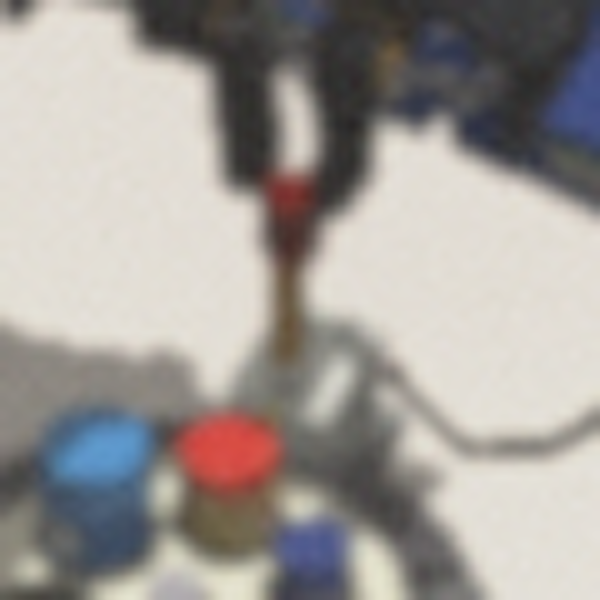

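The foot at (287,360) and the previously seen hole (284,388) agree with prediction to within about 1 mm. I descend in small steps.

Emit:
{"fn": "apply_moves", "kwargs": {"series": [{"x":0.0006,"y":0,"z":0.008,"wx":0,"wy":0,"wz":0,"fingers":-1},{"x":0,"y":0,"z":0.004,"wx":0,"wy":0,"wz":0,"fingers":-1},{"x":0,"y":0,"z":0,"wx":0,"wy":0,"wz":0,"fingers":-1}]}}

```text
clock: 11.75
tool_pos: [0.6167, -0.0416, 0.1026]
eef_rot: [0.623, 0.782, 0.001, 0.001]
contact_force: [0.5, 0.6, -1.0]
opening: 0.194
```

```bash
python3 -c "
from h import *
p,r=now(); rows(p,r,[(.616,-.0415,.092,103)],-1)"
```

```text
t 11.75 [ 0.6167 -0.0416  0.1026] yaw 102.9 tilt 0.12 F [ 0.5  0.6 -1. ] M [ 0.04  0.03 -0.07] op 0.194
[{"x": 0.0003, "y": -0.0008, "z": 0.0133, "wx": 0.0007, "wy": 0.0001, "wz": -0.0005, "fingers": -1}]
```

Emit:
{"fn": "apply_moves", "kwargs": {"series": [{"x":0.0003,"y":-0.0008,"z":0.005,"wx":0.0007,"wy":0,"wz":0,"fingers":-1},{"x":0,"y":0,"z":0.005,"wx":0,"wy":0,"wz":0,"fingers":-1},{"x":0,"y":0,"z":0.003,"wx":0,"wy":0,"wz":0,"fingers":-1},{"x":0,"y":0,"z":0,"wx":0,"wy":0,"wz":0,"fingers":-1}]}}

```text
clock: 12.25
tool_pos: [0.616, -0.0414, 0.0915]
eef_rot: [0.623, 0.782, -0.0, 0.0]
contact_force: [-0.1, -0.2, -0.4]
opening: 0.19
```

```bash
python3 -c "
from h import *
p,r=now(); rows(p,r,[(.616,-.0415,.082,103)],-1)"
```

```text
t 12.25 [ 0.616  -0.0414  0.0915] yaw 102.9 tilt 0.02 F [-0.1 -0.2 -0.4] M [0.05 0.04 0.02] op 0.190
[{"x": -0.0002, "y": 0, "z": 0.0118, "wx": -0.0001, "wy": 0.0001, "wz": -0.0005, "fingers": -1}]
```

Emit:
{"fn": "apply_moves", "kwargs": {"series": [{"x":0,"y":0,"z":0.005,"wx":0,"wy":0,"wz":0,"fingers":-1},{"x":0,"y":0,"z":0.005,"wx":0,"wy":0,"wz":0,"fingers":-1},{"x":0,"y":0,"z":0,"wx":0,"wy":0,"wz":0,"fingers":-1}]}}

```text
clock: 12.62
tool_pos: [0.616, -0.0414, 0.0829]
eef_rot: [0.623, 0.782, -0.0, 0.0]
contact_force: [-0.1, 0.3, -1.0]
opening: 0.188
```

```bash
python3 -c "
from h import *
p,r=now(); rows(p,r,[(.616,-.0415,.072,103)],-1)"
```

```text
t 12.62 [ 0.616  -0.0414  0.0829] yaw 102.9 tilt 0.02 F [-0.1  0.3 -1. ] M [0.04 0.03 0.01] op 0.188
[{"x": -0.0001, "y": 0, "z": 0.0137, "wx": -0.0001, "wy": 0.0001, "wz": -0.0005, "fingers": -1}]
```

Emit:
{"fn": "apply_moves", "kwargs": {"series": [{"x":0,"y":0,"z":0.005,"wx":0,"wy":0,"wz":0,"fingers":-1},{"x":0,"y":0,"z":0.005,"wx":0,"wy":0,"wz":0,"fingers":-1},{"x":0,"y":0,"z":0.004,"wx":0,"wy":0,"wz":0,"fingers":-1},{"x":0,"y":0,"z":0,"wx":0,"wy":0,"wz":0,"fingers":-1}]}}

```text
clock: 13.12
tool_pos: [0.616, -0.0414, 0.0709]
eef_rot: [0.623, 0.782, -0.0, 0.0]
contact_force: [0.4, -0.7, -1.5]
opening: 0.191
```

```bash
python3 -c "
from h import *
p,r=now()"
```

```text
t 13.12 [ 0.616  -0.0414  0.0709] yaw 102.9 tilt 0.02 F [ 0.4 -0.7 -1.5] M [ 0.06 -0.03 -0.04] op 0.191
```

Emit:
{"fn": "apply_moves", "kwargs": {"series": [{"x":0,"y":0,"z":0.002,"wx":0,"wy":0,"wz":0,"fingers":-1},{"x":0,"y":0,"z":0.0015,"wx":0,"wy":0,"wz":0,"fingers":-1},{"x":0,"y":0,"z":0,"wx":0,"wy":0,"wz":0,"fingers":-1}]}}

```text
clock: 13.5
tool_pos: [0.6162, -0.0414, 0.068]
eef_rot: [0.623, 0.782, -0.0, 0.0]
contact_force: [1.0, 0.2, -0.2]
opening: 0.189
```

```bash
python3 -c "
from h import *
p,r=now()"
```

```text
t 13.50 [ 0.6162 -0.0414  0.068 ] yaw 102.9 tilt 0.02 F [ 1.   0.2 -0.2] M [ 0.08 -0.    0.02] op 0.189
```

The weight has gone off the wrist: pin on the ring. Release and lift off.

Emit:
{"fn": "apply_moves", "kwargs": {"series": [{"x":0,"y":0,"z":0,"wx":0,"wy":0,"wz":0,"fingers":-0.3},{"x":0,"y":0,"z":0,"wx":0,"wy":0,"wz":0,"fingers":-0.1},{"x":0,"y":0,"z":0,"wx":0,"wy":0,"wz":0,"fingers":0},{"x":0,"y":0,"z":-0.03,"wx":0,"wy":0,"wz":0,"fingers":0},{"x":0,"y":0,"z":-0.05,"wx":0,"wy":0,"wz":0,"fingers":0},{"x":0,"y":0,"z":-0.05,"wx":0,"wy":0,"wz":0,"fingers":0},{"x":0,"y":-0.04,"z":0,"wx":0,"wy":0,"wz":0,"fingers":0},{"x":0,"y":-0.05,"z":0,"wx":0,"wy":0,"wz":0,"fingers":-0.4}]}}

```text
clock: 14.5
tool_pos: [0.5479, -0.0562, 0.1759]
eef_rot: [0.623, 0.783, 0.002, 0.002]
contact_force: [0.1, -0.5, -0.9]
opening: 0.411
```

```bash
sed -i 's/^AX=.*/AX=np.array([.5305,-.0615])/' h.py; python3 -c "
from h import *
from plant import *
p,r=now()
q=AX+.06*np.array([np.cos(np.radians(-167)),np.sin(np.radians(-167))]);print('post',q)
rows(p,r,[(q[0],q[1],.15,103)],-.4)
c=camera_model('scene');im,_=snapshot('scene');pickle.dump(im,open('s2.pkl','wb'))
print(blobs(im,(0,110,60),(6,255,255),(245,140,300,215))[1])
for f in(.010,.022):print(f,'knob ctr/top',proj(c,[(.616,-.0415,f+.063),(.616,-.0415,f+.076)]).round(1).tolist())
"
```

```text
t 14.50 [ 0.5479 -0.0562  0.1759] yaw 103.0 tilt 0.32 F [ 0.1 -0.5 -0.9] M [ 0.03  0.03 -0.04] op 0.411
post [ 0.4720378  -0.07499706]
[{"x": -0.0008, "y": -0.049, "z": 0.0159, "wx": 0.0009, "wy": 0, "wz": 0, "fingers": -0.4}, {"x": -0.0008, "y": -0.0489, "z": 0.0161, "wx": 0.0009, "wy": 0, "wz": 0, "fingers": -0.4}]
[(np.int32(18), array([268.16666667, 174.55555556])), (np.int32(53), array([262.8490566 , 190.41509434]))]
0.01 knob ctr/top [[268.6, 178.1], [268.6, 175.2]]
0.022 knob ctr/top [[268.6, 175.4], [268.6, 172.5]]
```

The knob centre in the scene view is at row 174.6, so the pin is resting up on the ring (a drop should lower it by about 2.7 px). Back to the post.

Emit:
{"fn": "apply_moves", "kwargs": {"series": [{"x":-0.001,"y":-0.049,"z":0.016,"wx":0,"wy":0,"wz":0,"fingers":-0.4},{"x":-0.001,"y":-0.049,"z":0.016,"wx":0,"wy":0,"wz":0,"fingers":-0.4},{"x":0,"y":0,"z":0.03,"wx":0,"wy":0,"wz":0,"fingers":-0.4},{"x":0,"y":0,"z":0,"wx":0,"wy":0,"wz":0,"fingers":-0.4}]}}

```text
clock: 15.05
tool_pos: [0.4624, -0.0788, 0.1266]
eef_rot: [0.623, 0.782, -0.001, 0.0]
contact_force: [-1.0, 0.3, -0.4]
opening: 0.296
```

```bash
python3 -c "
from h import *
p,r=now()
rows(p,r,[(.4713,-.0752,.095,102)],-.4)"
```

```text
t 15.05 [ 0.4624 -0.0788  0.1266] yaw 102.9 tilt 0.14 F [-1.   0.3 -0.4] M [ 0.05  0.03 -0.03] op 0.296
[{"x": 0.0019, "y": 0.0119, "z": 0.0395, "wx": -0.0004, "wy": 0.0007, "wz": 0.0048, "fingers": -0.4}]
```

Emit:
{"fn": "apply_moves", "kwargs": {"series": [{"x":0.002,"y":0.01,"z":0.02,"wx":0,"wy":0,"wz":0.005,"fingers":-0.4},{"x":0,"y":0,"z":0.012,"wx":0,"wy":0,"wz":0,"fingers":-0.4},{"x":0,"y":0,"z":0,"wx":0,"wy":0,"wz":0,"fingers":-0.4}]}}

```text
clock: 15.42
tool_pos: [0.4731, -0.0746, 0.1004]
eef_rot: [0.63, 0.777, 0.0, 0.002]
contact_force: [0.3, -0.5, 0.7]
opening: 0.302
```

```bash
python3 -c "
from h import *
p,r=now()
rows(p,r,[(.4713,-.0752,.048,102)],-.4,4)"
```

```text
t 15.43 [ 0.4731 -0.0746  0.1004] yaw 101.9 tilt 0.21 F [ 0.3 -0.5  0.7] M [ 0.05  0.03 -0.05] op 0.302
[{"x": 0, "y": -0.0006, "z": 0.0164, "wx": 0.0002, "wy": 0.0002, "wz": -0.0001, "fingers": -0.4}, {"x": 0, "y": -0.0006, "z": 0.0164, "wx": 0.0002, "wy": 0.0002, "wz": -0.0001, "fingers": -0.4}, {"x": 0, "y": -0.0006, "z": 0.0164, "wx": 0.0002, "wy": 0.0002, "wz": -0.0001, "fingers": -0.4}, {"x": -0.0001, "y": -0.0006, "z": 0.0164, "wx": 0.0002, "wy": 0.0002, "wz": -0.0001, "fingers": -0.4}]
```

Emit:
{"fn": "apply_moves", "kwargs": {"series": [{"x":0,"y":-0.001,"z":0.012,"wx":0,"wy":0,"wz":0,"fingers":-0.4},{"x":0,"y":-0.001,"z":0.012,"wx":0,"wy":0,"wz":0,"fingers":-0.4},{"x":0,"y":-0.001,"z":0.018,"wx":0,"wy":0,"wz":0,"fingers":-0.4},{"x":0,"y":-0.001,"z":0.018,"wx":0,"wy":0,"wz":0,"fingers":-0.4},{"x":0,"y":0,"z":0,"wx":0,"wy":0,"wz":0,"fingers":-0.4}]}}

```text
clock: 16.05
tool_pos: [0.4701, -0.0754, 0.0498]
eef_rot: [0.63, 0.777, 0.0, 0.002]
contact_force: [0.2, 0.2, 1.0]
opening: 0.298
```

```bash
python3 -c "
from h import *
p,r=now();print(polar(p))
from plant import *
im,_=snapshot('scene');print(blobs(im,(0,110,60),(6,255,255),(245,140,300,215))[1])"
```

```text
t 16.05 [ 0.4701 -0.0754  0.0498] yaw 101.9 tilt 0.24 F [0.2 0.2 1. ] M [ 0.07  0.02 -0.03] op 0.298
tool polar -167.0 deg 62.0 mm
[(np.int32(21), array([268.       , 174.9047619]))]
```

Emit:
{"fn": "apply_moves", "kwargs": {"series": [{"x":0.004,"y":0.001,"z":0,"wx":0,"wy":0,"wz":0.008,"fingers":-0.4},{"x":0.004,"y":0,"z":0,"wx":0,"wy":0,"wz":0.008,"fingers":-0.4},{"x":0.002,"y":0,"z":0,"wx":0,"wy":0,"wz":0.008,"fingers":-0.4},{"x":0,"y":0,"z":0,"wx":0,"wy":0,"wz":0,"fingers":-0.4}]}}

```text
clock: 16.6
tool_pos: [0.4707, -0.0673, 0.0515]
eef_rot: [0.661, 0.75, 0.001, 0.003]
contact_force: [0.1, -0.3, -0.3]
opening: 0.302
```

```bash
cat > k.py <<'E'
from h import *
p,r=now();print(polar(p))
from plant import *
im,_=snapshot('scene');print(blobs(im,(0,110,60),(6,255,255),(250,160,285,187))[1])
E
python3 k.py
```

```text
t 16.60 [ 0.4707 -0.0673  0.0515] yaw 97.3 tilt 0.42 F [ 0.1 -0.3 -0.3] M [-0.   -0.   -0.03] op 0.302
tool polar -174.4 deg 60.1 mm
[(np.int32(17), array([268.52941176, 174.64705882]))]
```

Emit:
{"fn": "apply_moves", "kwargs": {"series": [{"x":0.0015,"y":0,"z":0.001,"wx":0,"wy":0,"wz":0.005,"fingers":-0.4},{"x":0.0015,"y":0,"z":0.001,"wx":0,"wy":0,"wz":0.005,"fingers":-0.4},{"x":0.0015,"y":0,"z":0,"wx":0,"wy":0,"wz":0.005,"fingers":-0.4}]}}

```text
clock: 17.02
tool_pos: [0.4707, -0.0653, 0.0502]
eef_rot: [0.68, 0.733, 0.001, 0.004]
contact_force: [0.6, -2.2, 1.3]
opening: 0.301
```

```bash
python3 k.py
```

```text
t 17.02 [ 0.4707 -0.0653  0.0502] yaw 94.3 tilt 0.51 F [ 0.6 -2.2  1.3] M [-0.45 -0.14  0.  ] op 0.301
tool polar -176.3 deg 59.9 mm
[(np.int32(22), array([266.72727273, 175.04545455]))]
```

Emit:
{"fn": "apply_moves", "kwargs": {"series": [{"x":0.0015,"y":0,"z":0,"wx":0,"wy":0,"wz":0.004,"fingers":-0.4},{"x":0.0015,"y":0,"z":0,"wx":0,"wy":0,"wz":0.004,"fingers":-0.4},{"x":0.0015,"y":0,"z":0,"wx":0,"wy":0,"wz":0.004,"fingers":-0.4}]}}

```text
clock: 17.45
tool_pos: [0.4702, -0.0616, 0.0501]
eef_rot: [0.695, 0.719, 0.001, 0.004]
contact_force: [0.2, -2.0, 1.3]
opening: 0.3
```

```bash
python3 k.py
```

```text
t 17.45 [ 0.4702 -0.0616  0.0501] yaw 91.9 tilt 0.50 F [ 0.2 -2.   1.3] M [-0.49  0.   -0.01] op 0.300
tool polar -179.9 deg 60.3 mm
[(np.int32(18), array([266.66666667, 175.        ]))]
```

Emit:
{"fn": "apply_moves", "kwargs": {"series": [{"x":0.0012,"y":0,"z":0,"wx":0,"wy":0,"wz":0.003,"fingers":-0.4},{"x":0.0012,"y":0,"z":0,"wx":0,"wy":0,"wz":0.003,"fingers":-0.4}]}}

```text
clock: 17.75
tool_pos: [0.47, -0.0594, 0.0501]
eef_rot: [0.702, 0.712, 0.001, 0.004]
contact_force: [0.5, -2.4, 0.2]
opening: 0.299
```

```bash
python3 k.py
```

```text
t 17.75 [ 0.47   -0.0594  0.0501] yaw 90.8 tilt 0.48 F [ 0.5 -2.4  0.2] M [-0.57 -0.05 -0.05] op 0.299
tool polar 178.0 deg 60.6 mm
[(np.int32(17), array([268.52941176, 177.64705882]))]
```

The knob has dropped from row 175 to 177.6. One small gentle nudge will show whether the tray is stopped.

Emit:
{"fn": "apply_moves", "kwargs": {"series": [{"x":0.001,"y":0,"z":0,"wx":0,"wy":0,"wz":0,"fingers":-0.4},{"x":0.001,"y":0,"z":0,"wx":0,"wy":0,"wz":0,"fingers":-0.4}]}}

```text
clock: 18.05
tool_pos: [0.4697, -0.0582, 0.0501]
eef_rot: [0.703, 0.712, 0.0, 0.004]
contact_force: [0.7, -3.8, 0.6]
opening: 0.298
```

```bash
python3 k.py
```

```text
t 18.05 [ 0.4697 -0.0582  0.0501] yaw 90.7 tilt 0.48 F [ 0.7 -3.8  0.6] M [-0.8  -0.04  0.04] op 0.298
tool polar 176.9 deg 60.8 mm
[(np.int32(22), array([267.86363636, 177.59090909]))]
```

Emit:
{"fn": "apply_moves", "kwargs": {"series": [{"x":0.001,"y":0,"z":0,"wx":0,"wy":0,"wz":0,"fingers":-0.4},{"x":0.0005,"y":0,"z":0,"wx":0,"wy":0,"wz":0,"fingers":-0.4}]}}

```text
clock: 18.35
tool_pos: [0.4696, -0.0574, 0.0501]
eef_rot: [0.703, 0.711, 0.0, 0.004]
contact_force: [0.2, -4.3, 1.7]
opening: 0.3
```

```bash
python3 k.py
```

```text
t 18.35 [ 0.4696 -0.0574  0.0501] yaw 90.7 tilt 0.50 F [ 0.2 -4.3  1.7] M [-0.83 -0.05 -0.02] op 0.300
tool polar 176.1 deg 61.0 mm
[(np.int32(21), array([266.95238095, 177.52380952]))]
```

Emit:
{"fn": "apply_moves", "kwargs": {"series": [{"x":0.001,"y":0,"z":0,"wx":0,"wy":0,"wz":0,"fingers":-0.4},{"x":0.001,"y":0,"z":0,"wx":0,"wy":0,"wz":0,"fingers":-0.4}]}}

```text
clock: 18.65
tool_pos: [0.4695, -0.0571, 0.0501]
eef_rot: [0.703, 0.711, -0.001, 0.005]
contact_force: [-0.1, -6.2, 0.2]
opening: 0.305
```

```bash
python3 k.py
```

```text
t 18.65 [ 0.4695 -0.0571  0.0501] yaw 90.6 tilt 0.56 F [-0.1 -6.2  0.2] M [-1.21 -0.09  0.02] op 0.305
tool polar 175.9 deg 61.1 mm
[(np.int32(18), array([266.88888889, 176.94444444]))]
```

The tray is now stopped: 6 N against 2 N while turning, with almost no motion. I back off, lift clear and check.

Emit:
{"fn": "apply_moves", "kwargs": {"series": [{"x":-0.005,"y":0,"z":0,"wx":0,"wy":0,"wz":0,"fingers":-0.4},{"x":-0.004,"y":0,"z":0,"wx":0,"wy":0,"wz":0,"fingers":-0.4},{"x":0,"y":0,"z":-0.03,"wx":0,"wy":0,"wz":0,"fingers":-0.4},{"x":0,"y":0,"z":-0.05,"wx":0,"wy":0,"wz":0,"fingers":-0.4},{"x":0,"y":0,"z":-0.06,"wx":0,"wy":0,"wz":0,"fingers":-0.4},{"x":-0.05,"y":0,"z":-0.03,"wx":0,"wy":0,"wz":0,"fingers":-0.4},{"x":-0.06,"y":0,"z":0,"wx":0,"wy":0,"wz":0,"fingers":-0.4},{"x":-0.06,"y":0,"z":0,"wx":0,"wy":0,"wz":0,"fingers":-0.4}]}}

```text
clock: 19.7
tool_pos: [0.4744, -0.1911, 0.1906]
eef_rot: [0.696, 0.718, 0.005, 0.003]
contact_force: [0.6, 0.4, -0.3]
opening: 0.303
```

Emit:
{"fn": "apply_moves", "kwargs": {"series": [{"x":-0.06,"y":0,"z":0,"wx":0,"wy":0,"wz":0,"fingers":-0.4},{"x":-0.05,"y":0,"z":0,"wx":0,"wy":0,"wz":0,"fingers":-0.4},{"x":0,"y":0,"z":0,"wx":0,"wy":0,"wz":0,"fingers":-0.4}]}}

```text
clock: 20.08
tool_pos: [0.4768, -0.2844, 0.1899]
eef_rot: [0.697, 0.717, 0.006, 0.003]
contact_force: [0.6, 0.3, -0.6]
opening: 0.3
```

```bash
python3 k.py; python3 -c "
from h import *
from plant import *
o=[]
for n,b in(('scene',(215,150,295,230)),('top',(210,145,290,225))):
    im,_=snapshot(n);o.append(cv2.resize(im[b[1]:b[3],b[0]:b[2]],(400,400),interpolation=cv2.INTER_CUBIC))
cv2.imwrite('pics/c8.png',np.hstack(o)[:,:,::-1])"
```

```text
t 20.07 [ 0.4768 -0.2844  0.1899] yaw 91.6 tilt 0.74 F [ 0.6  0.3 -0.6] M [ 0.04 -0.03  0.03] op 0.300
tool polar -103.5 deg 229.2 mm
[(np.int32(15), array([266.8, 176.6]))]
```

View pics/c8.png

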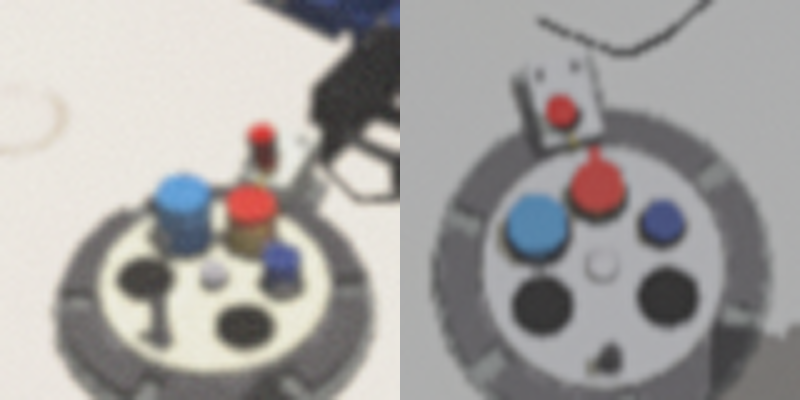

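The knob sits over the hole: (262,135) in the scene half, (562,112) in the top half. The red mark (596,150) is a few degrees past the pointer (573,142), as the slip predicts. I check the knob height and notch angles numerically.

```bash
python3 -c "
from h import *
from plant import *
ct=camera_model('top');cs=camera_model('scene')
f=lambda x,y:np.array([210+(x-400)/5,145+y/5])-.4
a=np.array([.5304,-.0612])
ang=lambda p:(np.round(np.degrees(np.arctan2(*(p[:2]-a)[::-1])),1),np.round(np.hypot(*(p[:2]-a)),4))
print('mark',ang(plane(ct,f(597,152),.031)[0]),'post',ang(plane(ct,f(610,352),.085)[0]))
for n in[(462,220),(715,175),(740,317),(488,367)]:print('notch',ang(plane(ct,f(*n),.018)[0]))
t,_=snapshot('top');s,_=snapshot('scene')
bt=blobs(t,(0,110,60),(8,255,255),(232,158,252,175))[1];print('top',bt)
hs=cv2.cvtColor(s,cv2.COLOR_RGB2HSV)[168:192,258:276]
m=cv2.inRange(hs,(0,90,35),(10,255,255))|cv2.inRange(hs,(170,90,35),(180,255,255))
v,u=np.nonzero(m)
for row in sorted(set(v)):print(row+168,(u[v==row].mean()+258).round(1),(v==row).sum(),end='; ')
print()
for fz in(.010,.022):
  P=[(.616,-.0415,fz+h) for h in(.05,.063,.076)];print(fz,proj(cs,P).round(1).tolist(),proj(ct,P).round(1).tolist())
if bt:
  print(tri(ct,bt[0][1],cs,(266.8,176.6)),plane(ct,bt[0][1],.083),now()[0])
"
```

```text
mark (np.float64(2.5), np.float64(0.0707)) post (np.float64(-177.0), np.float64(0.0606))
notch (np.float64(70.3), np.float64(0.092))
notch (np.float64(-50.1), np.float64(0.0913))
notch (np.float64(-110.0), np.float64(0.0893))
notch (np.float64(130.6), np.float64(0.0926))
top [(np.int32(24), array([241.91666667, 167.08333333]))]
175 267.0 3; 176 267.0 5; 177 267.0 5; 178 266.5 4; 179 267.0 3; 180 267.5 2; 181 268.0 1; 182 267.5 2; 183 268.0 1; 187 264.5 6; 188 265.0 9; 189 264.5 10; 190 265.0 11; 191 265.0 11; 
0.01 [[268.6, 181.0], [268.6, 178.1], [268.6, 175.2]] [[243.5, 168.1], [243.5, 167.0], [243.5, 166.0]]
0.022 [[268.6, 178.3], [268.6, 175.4], [268.6, 172.5]] [[243.5, 167.1], [243.5, 166.1], [243.4, 165.0]]
t 20.32 [ 0.4779 -0.2789  0.1905] yaw 92.1 tilt 0.79 F [-0.6  1.   0.3] M [0.05 0.04 0.06] op 0.297
(array([ 0.61407713, -0.0364112 ,  0.07858313]), np.float64(0.0012627643298989586)) [[ 0.61346199 -0.03688802  0.083     ]] [ 0.47790426 -0.27889136  0.19047382]
```

The notches now lie about 2.7° past the hole. The knob leans about 4 mm counter-clockwise and looks about 3 mm high, so my last nudge has wedged the tapered foot. I'll ease the tray back slightly by its post so the pin stands free and fully down.

```bash
python3 -c "
from h import *
p,r=now()
rows(p,r,[(.4690,-.0650,.125,93)],-.4)"
```

```text
t 20.32 [ 0.4779 -0.2789  0.1905] yaw 92.1 tilt 0.79 F [-0.6  1.   0.3] M [0.05 0.04 0.06] op 0.297
[{"x": 0.0534, "y": -0.0005, "z": 0.0167, "wx": 0.0008, "wy": -0.0004, "wz": -0.001, "fingers": -0.4}, {"x": 0.0534, "y": -0.0002, "z": 0.0166, "wx": 0.0008, "wy": -0.0004, "wz": -0.001, "fingers": -0.4}, {"x": 0.0535, "y": 0, "z": 0.0166, "wx": 0.0008, "wy": -0.0004, "wz": -0.001, "fingers": -0.4}, {"x": 0.0535, "y": 0.0002, "z": 0.0165, "wx": 0.0008, "wy": -0.0004, "wz": -0.001, "fingers": -0.4}, {"x": 0.0535, "y": 0.0004, "z": 0.0164, "wx": 0.0008, "wy": -0.0004, "wz": -0.001, "fingers": -0.4}]
```

Emit:
{"fn": "apply_moves", "kwargs": {"series": [{"x":0.054,"y":0,"z":0.016,"wx":0.001,"wy":0,"wz":-0.001,"fingers":-0.4},{"x":0.054,"y":0,"z":0.016,"wx":0.001,"wy":0,"wz":-0.001,"fingers":-0.4},{"x":0.054,"y":0,"z":0.016,"wx":0.001,"wy":0,"wz":-0.001,"fingers":-0.4},{"x":0.054,"y":0,"z":0.016,"wx":0.001,"wy":0,"wz":-0.001,"fingers":-0.4},{"x":0.05,"y":0,"z":0.014,"wx":0,"wy":0,"wz":-0.001,"fingers":-0.4},{"x":0,"y":0,"z":0,"wx":0,"wy":0,"wz":0,"fingers":-0.4}]}}

```text
clock: 21.08
tool_pos: [0.4699, -0.0512, 0.1291]
eef_rot: [0.683, 0.73, 0.005, -0.002]
contact_force: [0.5, -0.8, -0.1]
opening: 0.303
```

```bash
python3 -c "
from h import *
p,r=now()
rows(p,r,[(.4700,-.0645,.098,93)],-.4,2)"
```

```text
t 21.07 [ 0.4699 -0.0512  0.1291] yaw 93.8 tilt 0.59 F [ 0.5 -0.8 -0.1] M [-0.01  0.08 -0.01] op 0.303
[{"x": -0.0085, "y": -0.0006, "z": 0.0194, "wx": 0.0007, "wy": -0.0014, "wz": 0.0023, "fingers": -0.4}, {"x": -0.0084, "y": -0.0005, "z": 0.0194, "wx": 0.0007, "wy": -0.0014, "wz": 0.0023, "fingers": -0.4}]
```

Emit:
{"fn": "apply_moves", "kwargs": {"series": [{"x":-0.0085,"y":-0.0005,"z":0.018,"wx":0.001,"wy":-0.001,"wz":0.002,"fingers":-0.4},{"x":-0.0085,"y":-0.0005,"z":0.016,"wx":0.001,"wy":-0.001,"wz":0.002,"fingers":-0.4},{"x":0,"y":0,"z":0,"wx":0,"wy":0,"wz":0,"fingers":-0.4}]}}

```text
clock: 21.45
tool_pos: [0.47, -0.0676, 0.1002]
eef_rot: [0.689, 0.725, -0.001, -0.001]
contact_force: [-0.4, 0.4, 0.4]
opening: 0.299
```

```bash
python3 -c "
from h import *
p,r=now()
rows(p,r,[(.4700,-.0645,.050,93)],-.4,4)"
```

```text
t 21.45 [ 0.47   -0.0676  0.1002] yaw 93.0 tilt 0.12 F [-0.4  0.4  0.4] M [ 0.04 -0.04 -0.01] op 0.299
[{"x": 0.001, "y": 0.0001, "z": 0.0157, "wx": -0.0002, "wy": 0, "wz": -0.0001, "fingers": -0.4}, {"x": 0.001, "y": 0.0001, "z": 0.0157, "wx": -0.0002, "wy": 0, "wz": -0.0001, "fingers": -0.4}, {"x": 0.001, "y": 0.0001, "z": 0.0157, "wx": -0.0002, "wy": 0, "wz": -0.0001, "fingers": -0.4}, {"x": 0.001, "y": 0.0001, "z": 0.0157, "wx": -0.0002, "wy": 0, "wz": -0.0001, "fingers": -0.4}]
```

Emit:
{"fn": "apply_moves", "kwargs": {"series": [{"x":0.003,"y":0,"z":0.008,"wx":0,"wy":0,"wz":0,"fingers":-0.4},{"x":0.001,"y":0,"z":0.012,"wx":0,"wy":0,"wz":0,"fingers":-0.4},{"x":0,"y":0,"z":0.018,"wx":0,"wy":0,"wz":0,"fingers":-0.4},{"x":0,"y":0,"z":0.018,"wx":0,"wy":0,"wz":0,"fingers":-0.4},{"x":0,"y":0,"z":0,"wx":0,"wy":0,"wz":0,"fingers":-0.4}]}}

```text
clock: 22.08
tool_pos: [0.4701, -0.0654, 0.0528]
eef_rot: [0.69, 0.724, -0.0, -0.001]
contact_force: [-0.0, 1.0, -0.1]
opening: 0.301
```

```bash
python3 k.py
```

```text
t 22.07 [ 0.4701 -0.0654  0.0528] yaw 92.8 tilt 0.07 F [-0.   1.  -0.1] M [ 0.04 -0.01  0.07] op 0.301
tool polar -176.3 deg 60.5 mm
[(np.int32(17), array([266.94117647, 176.82352941]))]
```

Emit:
{"fn": "apply_moves", "kwargs": {"series": [{"x":-0.004,"y":0,"z":0.001,"wx":0,"wy":0,"wz":0,"fingers":-0.4},{"x":-0.003,"y":0,"z":0.001,"wx":0,"wy":0,"wz":0,"fingers":-0.4},{"x":-0.0015,"y":0,"z":0,"wx":0,"wy":0,"wz":0,"fingers":-0.4},{"x":-0.0015,"y":0,"z":0,"wx":0,"wy":0,"wz":0,"fingers":-0.4}]}}

```text
clock: 22.62
tool_pos: [0.4714, -0.0729, 0.0526]
eef_rot: [0.689, 0.724, 0.001, -0.0]
contact_force: [-0.7, 2.0, -2.2]
opening: 0.3
```

```bash
python3 k.py
```

```text
t 22.62 [ 0.4714 -0.0729  0.0526] yaw 92.8 tilt 0.16 F [-0.7  2.  -2.2] M [ 0.44  0.07 -0.03] op 0.300
tool polar -169.1 deg 60.2 mm
[(np.int32(25), array([266.8 , 177.76]))]
```

Emit:
{"fn": "apply_moves", "kwargs": {"series": [{"x":-0.001,"y":0,"z":0,"wx":0,"wy":0,"wz":0,"fingers":-0.4},{"x":-0.001,"y":0,"z":0,"wx":0,"wy":0,"wz":0,"fingers":-0.4}]}}

```text
clock: 22.92
tool_pos: [0.4714, -0.0738, 0.0526]
eef_rot: [0.689, 0.725, 0.002, -0.001]
contact_force: [-0.5, 3.4, -1.6]
opening: 0.303
```

```bash
python3 k.py
```

```text
t 22.93 [ 0.4714 -0.0738  0.0526] yaw 92.9 tilt 0.21 F [-0.5  3.4 -1.6] M [0.63 0.05 0.06] op 0.303
tool polar -168.2 deg 60.4 mm
[(np.int32(25), array([266.8, 177.2]))]
```

Emit:
{"fn": "apply_moves", "kwargs": {"series": [{"x":0.005,"y":0,"z":0,"wx":0,"wy":0,"wz":0,"fingers":-0.4},{"x":0.004,"y":0,"z":0,"wx":0,"wy":0,"wz":0,"fingers":-0.4},{"x":0,"y":0,"z":-0.03,"wx":0,"wy":0,"wz":0,"fingers":-0.4},{"x":0,"y":0,"z":-0.05,"wx":0,"wy":0,"wz":0,"fingers":-0.4},{"x":0,"y":0,"z":-0.06,"wx":0,"wy":0,"wz":0,"fingers":-0.4},{"x":-0.05,"y":0,"z":-0.03,"wx":0,"wy":0,"wz":0,"fingers":-0.4},{"x":-0.06,"y":0,"z":0,"wx":0,"wy":0,"wz":0,"fingers":-0.4},{"x":-0.06,"y":0,"z":0,"wx":0,"wy":0,"wz":0,"fingers":-0.4}]}}

```text
clock: 23.98
tool_pos: [0.4796, -0.2041, 0.1947]
eef_rot: [0.687, 0.727, 0.001, 0.002]
contact_force: [0.8, 0.5, 0.6]
opening: 0.298
```

Emit:
{"fn": "apply_moves", "kwargs": {"series": [{"x":-0.06,"y":0,"z":0,"wx":0,"wy":0,"wz":0,"fingers":-0.4},{"x":-0.05,"y":0,"z":0,"wx":0,"wy":0,"wz":0,"fingers":-0.4},{"x":0,"y":0,"z":0,"wx":0,"wy":0,"wz":0,"fingers":-0.4}]}}

```text
clock: 24.35
tool_pos: [0.4827, -0.3008, 0.195]
eef_rot: [0.69, 0.724, -0.001, 0.003]
contact_force: [-0.4, 0.4, -0.7]
opening: 0.298
```

```bash
python3 k.py; python3 -c "
from h import *
from plant import *
o=[];S=[]
for n,b in(('scene',(215,150,295,230)),('top',(210,145,290,225))):
    im,_=snapshot(n);S.append(im);o.append(cv2.resize(im[b[1]:b[3],b[0]:b[2]],(400,400),interpolation=cv2.INTER_CUBIC))
cv2.imwrite('pics/c9.png',np.hstack(o)[:,:,::-1])
bt=blobs(S[1],(0,110,60),(8,255,255),(232,158,252,175))[1];print('top',bt,plane(camera_model('top'),bt[0][1],.083))
hs=cv2.cvtColor(S[0],cv2.COLOR_RGB2HSV)[168:186,258:276]
m=cv2.inRange(hs,(0,90,35),(10,255,255))|cv2.inRange(hs,(170,90,35),(180,255,255))
v,u=np.nonzero(m)
for row in sorted(set(v)):print(row+168,(u[v==row].mean()+258).round(1),(v==row).sum(),end='; ')
"
```

```text
t 24.35 [ 0.4827 -0.3008  0.195 ] yaw 92.7 tilt 0.40 F [-0.4  0.4 -0.7] M [ 0.07 -0.02  0.05] op 0.298
tool polar -101.3 deg 244.0 mm
[(np.int32(18), array([267.05555556, 176.77777778]))]
top [(np.int32(24), array([242.        , 166.70833333]))] [[ 0.6146046  -0.03713974  0.083     ]]
175 267.5 4; 176 267.0 5; 177 267.0 5; 178 267.5 4; 179 267.0 3; 180 267.0 1; 181 268.0 1; 182 267.0 1;
```

View pics/c9.png

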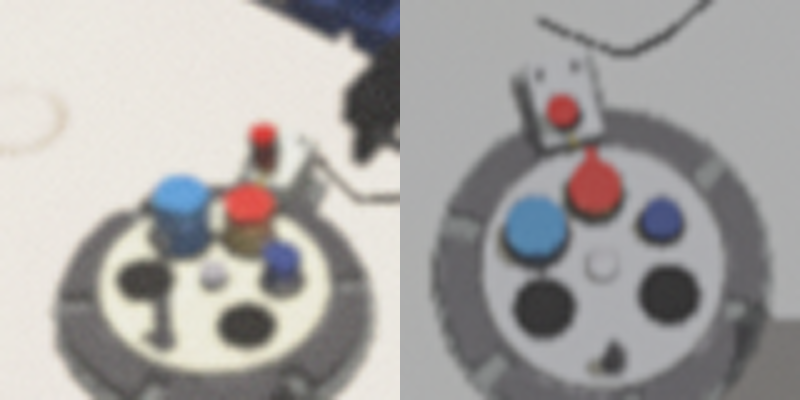

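The mark is now at (592,153), backed off about 1°, and the knob is still at (562,110), leaning about 4 mm in its loose hole. I'll straighten the pin with a light 4 N squeeze of its knob centred over the hole, so that it settles, and then check its height.

```bash
python3 -c "
from h import *
from plant import *
ct=camera_model('top');f=lambda x,y:np.array([210+(x-400)/5,145+y/5])-.4
a=np.array([.5304,-.0612])
for n in[(462,227),(712,170),(738,308),(488,375)]:
  q=plane(ct,f(*n),.018)[0][:2]-a;print((np.degrees(np.arctan2(q[1],q[0]))%60).round(1),end=' ')
p,r=now()
rows(p,r,[(.6155,-.0410,.165,103)],0)"
```

```text
12.9 12.1 13.2 12.8 t 24.50 [ 0.4838 -0.295   0.1953] yaw 93.2 tilt 0.25 F [-0.4  1.3  0.1] M [ 0.04 -0.05  0.01] op 0.298
[{"x": 0.0513, "y": 0.0303, "z": 0.0063, "wx": 0.0002, "wy": 0.0002, "wz": -0.0091, "fingers": 0}, {"x": 0.0504, "y": 0.0318, "z": 0.0063, "wx": 0.0002, "wy": 0.0002, "wz": -0.0091, "fingers": 0}, {"x": 0.0495, "y": 0.0332, "z": 0.0063, "wx": 0.0002, "wy": 0.0002, "wz": -0.0091, "fingers": 0}, {"x": 0.0485, "y": 0.0346, "z": 0.0063, "wx": 0.0002, "wy": 0.0002, "wz": -0.0091, "fingers": 0}, {"x": 0.0475, "y": 0.036, "z": 0.0063, "wx": 0.0002, "wy": 0.0002, "wz": -0.0091, "fingers": 0}, {"x": 0.0465, "y": 0.0373, "z": 0.0063, "wx": 0.0002, "wy": 0.0002, "wz": -0.0091, "fingers": 0}]
```

The notches are now at about 12.8° (mod 60), centred under the hole at 12.9°. Straighten the pin.

Emit:
{"fn": "apply_moves", "kwargs": {"series": [{"x":0.051,"y":0.03,"z":0.006,"wx":0,"wy":0,"wz":-0.009,"fingers":0},{"x":0.05,"y":0.032,"z":0.006,"wx":0,"wy":0,"wz":-0.009,"fingers":0},{"x":0.049,"y":0.033,"z":0.006,"wx":0,"wy":0,"wz":-0.009,"fingers":0},{"x":0.048,"y":0.035,"z":0.006,"wx":0,"wy":0,"wz":-0.009,"fingers":0},{"x":0.047,"y":0.036,"z":0.006,"wx":0,"wy":0,"wz":-0.009,"fingers":0},{"x":0.046,"y":0.037,"z":0.006,"wx":0,"wy":0,"wz":-0.009,"fingers":0},{"x":0,"y":0,"z":0,"wx":0,"wy":0,"wz":0,"fingers":0}]}}

```text
clock: 25.38
tool_pos: [0.6157, -0.0197, 0.1665]
eef_rot: [0.614, 0.79, 0.002, 0.0]
contact_force: [-1.1, -0.5, 1.2]
opening: 0.496
```

```bash
python3 -c "
from h import *
p,r=now()
rows(p,r,[(.6155,-.0410,.115,103)],0,2)"
```

```text
t 25.38 [ 0.6157 -0.0197  0.1665] yaw 104.3 tilt 0.20 F [-1.1 -0.5  1.2] M [ 0.   -0.06  0.01] op 0.496
[{"x": -0.0129, "y": -0.0035, "z": 0.0321, "wx": 0.0005, "wy": -0.0003, "wz": 0.0036, "fingers": 0}, {"x": -0.0129, "y": -0.0033, "z": 0.0322, "wx": 0.0005, "wy": -0.0003, "wz": 0.0036, "fingers": 0}]
```

Emit:
{"fn": "apply_moves", "kwargs": {"series": [{"x":-0.013,"y":-0.0035,"z":0.03,"wx":0,"wy":0,"wz":0.004,"fingers":0},{"x":-0.013,"y":-0.0035,"z":0.026,"wx":0,"wy":0,"wz":0.004,"fingers":0},{"x":0,"y":0,"z":0,"wx":0,"wy":0,"wz":0,"fingers":0}]}}

```text
clock: 25.75
tool_pos: [0.6134, -0.0379, 0.1215]
eef_rot: [0.621, 0.784, 0.001, -0.0]
contact_force: [0.1, -0.4, -0.0]
opening: 0.5
```

```bash
python3 -c "
from h import *
p,r=now()
rows(p,r,[(.6155,-.0410,.063,103)],0,4)"
```

```text
t 25.75 [ 0.6134 -0.0379  0.1215] yaw 103.2 tilt 0.15 F [ 0.1 -0.4 -0. ] M [ 0.03  0.02 -0.03] op 0.500
[{"x": -0.0011, "y": 0.0004, "z": 0.0183, "wx": 0.0001, "wy": -0.0002, "wz": 0.0003, "fingers": 0}, {"x": -0.0011, "y": 0.0004, "z": 0.0183, "wx": 0.0001, "wy": -0.0002, "wz": 0.0003, "fingers": 0}, {"x": -0.0011, "y": 0.0004, "z": 0.0183, "wx": 0.0001, "wy": -0.0002, "wz": 0.0003, "fingers": 0}, {"x": -0.0011, "y": 0.0004, "z": 0.0183, "wx": 0.0001, "wy": -0.0002, "wz": 0.0003, "fingers": 0}]
```

Emit:
{"fn": "apply_moves", "kwargs": {"series": [{"x":-0.003,"y":0,"z":0.012,"wx":0,"wy":0,"wz":0,"fingers":0},{"x":-0.001,"y":0,"z":0.018,"wx":0,"wy":0,"wz":0,"fingers":0},{"x":0,"y":0,"z":0.018,"wx":0,"wy":0,"wz":0,"fingers":0},{"x":0,"y":0,"z":0.018,"wx":0,"wy":0,"wz":0,"fingers":0},{"x":0,"y":0,"z":0,"wx":0,"wy":0,"wz":0,"fingers":0}]}}

```text
clock: 26.38
tool_pos: [0.6145, -0.0392, 0.0667]
eef_rot: [0.62, 0.785, 0.002, -0.0]
contact_force: [0.9, 1.2, 0.3]
opening: 0.5
```

```bash
python3 -c "
from h import *
p,r=now()
rows(p,r,[(.6160,-.0412,.062,103)],0,1)"
```

```text
t 26.38 [ 0.6145 -0.0392  0.0667] yaw 103.4 tilt 0.24 F [0.9 1.2 0.3] M [ 0.02 -0.02 -0.01] op 0.500
[{"x": -0.0028, "y": 0.0012, "z": 0.0059, "wx": 0.001, "wy": -0.0009, "wz": 0.002, "fingers": 0}]
```

Emit:
{"fn": "apply_moves", "kwargs": {"series": [{"x":-0.0028,"y":0.0012,"z":0.006,"wx":0.001,"wy":-0.001,"wz":0.002,"fingers":0},{"x":0,"y":0,"z":0,"wx":0,"wy":0,"wz":0,"fingers":0},{"x":0,"y":0,"z":0,"wx":0,"wy":0,"wz":0,"fingers":-0.4},{"x":0,"y":0,"z":0,"wx":0,"wy":0,"wz":0,"fingers":-1},{"x":0,"y":0,"z":0,"wx":0,"wy":0,"wz":0,"fingers":-1},{"x":0,"y":0,"z":0,"wx":0,"wy":0,"wz":0,"fingers":-1}], "force": 4}}

```text
clock: 27.12
tool_pos: [0.6173, -0.0412, 0.0629]
eef_rot: [0.623, 0.782, 0.001, 0.001]
contact_force: [-0.1, 0.1, -0.7]
opening: 0.073
```

```bash
python3 -c "
from h import *
p,r=now()"
```

```text
t 27.12 [ 0.6173 -0.0412  0.0629] yaw 103.0 tilt 0.16 F [-0.1  0.1 -0.7] M [0.02 0.04 0.06] op 0.073
```

Emit:
{"fn": "apply_moves", "kwargs": {"series": [{"x":0,"y":0,"z":0,"wx":0,"wy":0,"wz":0,"fingers":-1}]}}

```text
clock: 27.25
tool_pos: [0.6174, -0.0412, 0.0629]
eef_rot: [0.623, 0.782, 0.001, 0.001]
contact_force: [0.7, -0.2, -0.2]
opening: 0.006
```

```bash
python3 -c "
from h import *
from plant import *
p,r=now()
s,_=snapshot('scene');h=cv2.cvtColor(s,cv2.COLOR_RGB2HSV)
m=cv2.inRange(h,(0,90,30),(10,255,255))|cv2.inRange(h,(170,90,30),(180,255,255))
print(m[166:190,256:282]//255)
print(s[160:190:2,256:282:2].mean(2).astype(int))
print(proj(camera_model('scene'),[p]))
" | tr -d ' []' | head -0; python3 -c "
from h import *
from plant import *
p,r=now()
s,_=snapshot('scene');h=cv2.cvtColor(s,cv2.COLOR_RGB2HSV)
m=(cv2.inRange(h,(0,90,30),(10,255,255))|cv2.inRange(h,(170,90,30),(180,255,255)))>0
L=s.mean(2)
for v in range(160,190):print(v,''.join('R' if m[v,u] else ('#' if L[v,u]<70 else ('+' if L[v,u]<130 else '.')) for u in range(250,290)))
print(proj(camera_model('scene'),[p]))
"
```

```text
t 27.30 [ 0.6173 -0.0412  0.0629] yaw 103.0 tilt 0.17 F [-0.2 -0.1  0.4] M [ 0.02  0.   -0.03] op 0.012
160 ......+#####################++....+++###
161 .......+###################++.......+###
162 ........++++#############++++.......+###
163 ............++############+++.......++##
164 .............+###########+++++++....++++
165 ..............+#########++......++++++++
166 ..............+#########+.........++++++
167 ..............+#########+.............++
168 ..............+#########+..............+
169 ..............+#########+..............+
170 ..............+########++..............+
171 ...............+#######+................
172 ...............+#######+................
173 ...............+######++................
174 ...............+######+.................
175 ...............+#####++.................
176 ...............+RRRR#+..................
177 ...............+RRRR++..................
178 ...............+RRRR+++.+...............
179 ...............+RRR#+++.++..............
180 ...............+##R#+++..++.............
181 ...............+#RR#++...+++............
182 ...............++###++..+++++...........
183 ...............+++R++++.+++.............
184 +++++.........+++++++..++++.............
185 ++++++...++++++++++++++++++.............
186 ++++++++++++++RRR+++++++++++............
187 +++.+++++++RRRRRRR++++++++++............
188 +.....+++RRRRRRRRRR++++++++++...........
189 +.....+++RRRRRRRRRRR+++++++++...........
[[268.73228123 180.04927727]]
```

The fingers shut fully without catching the knob. They evidently reach less far than stated, so they closed level with the knob's top, which itself suggests the pin is down. I open, go 6.5 mm lower and squeeze lightly.

Emit:
{"fn": "apply_moves", "kwargs": {"series": [{"x":0,"y":0,"z":-0.012,"wx":0,"wy":0,"wz":0,"fingers":0},{"x":0,"y":0,"z":-0.002,"wx":0,"wy":0,"wz":0,"fingers":0},{"x":0,"y":0,"z":0,"wx":0,"wy":0,"wz":0,"fingers":0},{"x":0,"y":0,"z":0,"wx":0,"wy":0,"wz":0,"fingers":0},{"x":0,"y":0,"z":0.012,"wx":0,"wy":0,"wz":0,"fingers":0},{"x":0,"y":0,"z":0.008,"wx":0,"wy":0,"wz":0,"fingers":0},{"x":0,"y":0,"z":0,"wx":0,"wy":0,"wz":0,"fingers":0}]}}

```text
clock: 28.22
tool_pos: [0.6169, -0.0412, 0.0574]
eef_rot: [0.623, 0.782, 0.0, 0.001]
contact_force: [0.3, 0.3, 0.0]
opening: 0.497
```

```bash
python3 -c "
from h import *
p,r=now()
rows(p,r,[(.6155,-.0412,.0565,103)],0,1)"
```

```text
t 28.23 [ 0.6169 -0.0412  0.0574] yaw 103.0 tilt 0.12 F [0.3 0.3 0. ] M [ 0.04 -0.02 -0.03] op 0.497
[{"x": 0.0005, "y": -0.0017, "z": 0.0011, "wx": 0.0006, "wy": 0.0003, "wz": -0.0002, "fingers": 0}]
```

Emit:
{"fn": "apply_moves", "kwargs": {"series": [{"x":0.0005,"y":-0.0017,"z":0.001,"wx":0.0006,"wy":0,"wz":0,"fingers":0},{"x":0,"y":0,"z":0,"wx":0,"wy":0,"wz":0,"fingers":-0.4},{"x":0,"y":0,"z":0,"wx":0,"wy":0,"wz":0,"fingers":-1},{"x":0,"y":0,"z":0,"wx":0,"wy":0,"wz":0,"fingers":-1},{"x":0,"y":0,"z":0,"wx":0,"wy":0,"wz":0,"fingers":-1},{"x":0,"y":0,"z":0,"wx":0,"wy":0,"wz":0,"fingers":-1}], "force": 4}}

```text
clock: 28.98
tool_pos: [0.6159, -0.0405, 0.0572]
eef_rot: [0.623, 0.782, 0.0, 0.001]
contact_force: [0.3, 0.7, 0.6]
opening: 0.19
```

```bash
python3 -c "
from h import *
p,r=now()
"
```

```text
t 28.98 [ 0.6159 -0.0405  0.0572] yaw 103.0 tilt 0.07 F [0.3 0.7 0.6] M [ 0.13  0.06 -0.03] op 0.190
```

The knob is held at the same opening (0.19) and within 1.4 mm of the same height as in the stand, where the foot stood at 10 mm, so the pin is home. Release and withdraw.

Emit:
{"fn": "apply_moves", "kwargs": {"series": [{"x":0,"y":0,"z":0,"wx":0,"wy":0,"wz":0,"fingers":-0.5},{"x":0,"y":0,"z":0,"wx":0,"wy":0,"wz":0,"fingers":-0.2},{"x":0,"y":0,"z":0,"wx":0,"wy":0,"wz":0,"fingers":0},{"x":0,"y":0,"z":0,"wx":0,"wy":0,"wz":0,"fingers":0},{"x":0,"y":0,"z":-0.02,"wx":0,"wy":0,"wz":0,"fingers":0},{"x":0,"y":0,"z":-0.05,"wx":0,"wy":0,"wz":0,"fingers":0},{"x":0,"y":0,"z":-0.06,"wx":0,"wy":0,"wz":0,"fingers":0},{"x":-0.05,"y":-0.03,"z":-0.01,"wx":0,"wy":0,"wz":0,"fingers":0}]}}

```text
clock: 29.98
tool_pos: [0.6029, -0.0804, 0.1751]
eef_rot: [0.62, 0.785, 0.002, 0.001]
contact_force: [-0.6, -1.1, -1.0]
opening: 0.503
```

Emit:
{"fn": "apply_moves", "kwargs": {"series": [{"x":-0.05,"y":-0.04,"z":0,"wx":0,"wy":0,"wz":0,"fingers":0},{"x":-0.05,"y":-0.04,"z":0,"wx":0,"wy":0,"wz":0,"fingers":0},{"x":-0.05,"y":-0.03,"z":0,"wx":0,"wy":0,"wz":0,"fingers":0},{"x":-0.05,"y":-0.02,"z":0,"wx":0,"wy":0,"wz":0,"fingers":0},{"x":-0.05,"y":0,"z":0,"wx":0,"wy":0,"wz":0,"fingers":0},{"x":0,"y":0,"z":0,"wx":0,"wy":0,"wz":0,"fingers":0}]}}

```text
clock: 30.72
tool_pos: [0.5462, -0.3113, 0.1838]
eef_rot: [0.622, 0.783, 0.002, 0.006]
contact_force: [0.4, 0.3, -0.1]
opening: 0.498
```

```bash
python3 k.py; python3 -c "
from h import *
from plant import *
t,_=snapshot('top');s,_=snapshot('scene')
ct=camera_model('top');cs=camera_model('scene')
bt=blobs(t,(0,110,60),(8,255,255),(232,158,252,174))[1];bs=blobs(s,(0,110,60),(8,255,255),(258,165,276,184))[1]
print(bt,bs,plane(ct,bt[0][1],.083))
print(tri(ct,bt[0][1],cs,bs[0][1]))
d=pickle.load(open('d0.pkl','rb'))
a=blobs(d['top'][0],(0,110,60),(8,255,255),(320,205,350,235))[1];b=blobs(d['scene'][0],(0,110,60),(8,255,255),(300,235,335,275))[1]
print('stand ref',a,b,tri(ct,a[0][1],cs,b[0][1]))
mk=blobs(t,(0,80,60),(10,255,255),(240,172,258,190))[1];print(mk)
"
```

```text
t 30.73 [ 0.5462 -0.3113  0.1838] yaw 103.1 tilt 0.77 F [ 0.4  0.3 -0.1] M [ 0.02  0.05 -0.04] op 0.498
tool polar -86.4 deg 250.3 mm
[(np.int32(16), array([268.25 , 177.375]))]
[(np.int32(26), array([243. , 166.5]))] [(np.int32(16), array([268.25 , 177.375]))] [[ 0.61522472 -0.04010791  0.083     ]]
(array([ 0.61703205, -0.03981702,  0.07466446]), np.float64(0.0006767147379549477))
stand ref [(np.int32(23), array([336.60869565, 216.04347826]))] [(np.int32(29), array([316.10344828, 247.31034483]))] (array([ 0.46654613, -0.3137872 ,  0.0752411 ]), np.float64(0.0005092838734603268))
[(np.int32(100), array([248.39, 181.77]))]
```

The pin is upright. Its knob measures 74.7 mm high against 75.2 mm in the stand by the same method (foot at 10 mm), so it is fully home. Handing in.

```bash
python3 -c "
from plant import *
print(finish_job())"
```

```text
the job is handed in; nothing more can be done
None
```

The job is handed in at about 31 s of the 64 s allowed: the pin is fully home in the red mark's notch and the arm is clear of everything.

I pushed the post clockwise until the red mark was within about 0.7° of the pointer. I then put the pin in the bracket hole resting on the ring, and eased the tray on until the pin dropped. A gentle nudge rose to about 6 N, against about 2 N while turning, so the tray was stopped.

**Last checks**
- **Pin height:** the knob measured 74.7 mm, against 75.2 mm by the same method in the stand, where the foot is at 10 mm. It stood upright within 1–2 mm of the hole centre.
- **Notches:** they were about 12.8° (mod 60°) against the hole at 12.9°, last measured before I straightened the pin.

**What did not go cleanly**
- **Pin leaned:** the stop-confirming nudge left the pin leaning and apparently 2–3 mm high. I eased the tray back about 2° by the post and straightened the knob with a 4 N squeeze. The first squeeze closed just above the knob and missed it.
- **Fingertips short:** in the pictures the fingertips ended about 20 mm short of the reported tool position.
- **Tray stop not re-tested:** I did not push the tray again after straightening the pin.

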